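Load the flame photometer's filter bay

TASK

Load the photometer's filter bay: first push the black shutter fully open (away from you), then put every filter slide lying on the bench upright into a slot of its own, blade down, all the way in to its shoulder, and last turn the clamp knob clockwise to its stop. The slides hold glass, so lower them in gently without dropping them, and leave the glass beakers and bottles standing where they are. A slide is picked by its ball-ended grip bar; let it swing to hang straight down between slackened fingers, then grip it firmly again.

Things in the scene. Friction and masses are not known exactly. Their poses are not given: they have to be found in the camera images.
- slide0_grip (a point): Filter slide: flat dark-steel blade with a round amber window, 113 mm long, 150 g. This point: middle of its grip, a cross bar with two ball ends of 22 mm diameter, 45 mm over the balls; 11 mm above the bench as the slide lies flat. x: along the slide, from the blade's tip to the grip; y: along the bar; z: across the flat. Against x from here: shoulder 54 x 12 mm at 26 to 38 mm, blade tip at 102 mm.
- slide1_grip (a point): Filter slide like slide0. Its blade is 30 mm wide (along y) and 8 mm thick (along z), both faces alike; its centre of mass lies about 36 mm from this point towards the tip. Some slides are absent in some starts; those present all lie flat on the bench.
- slide2_grip (a point): Filter slide like slide0. The balls are polished and act as pivots for a pinch along y: held hard (80 N or more) the slide keeps its angle; held slackly it swings under its weight until it hangs with x up, and a pinch of about 3 N on each ball still carries it; a small sideways shake then brings it truly plumb.
- slot0 (a point): Mouth centre of an upright slot in the top of the filter bay, 85 mm above the bench: 35 mm along this point's x, 13 mm along its y, 5 mm chamfer, 72 mm deep. The slots are 50 mm apart along y. A slide goes in blade down, grip bar along x, and rests on its shoulder, its grip point 38 mm above this point. The bay is a fixed white and bare-metal box, 190 (x) by 250 mm (y).
- slot1 (a point): Mouth centre of an upright slot in the top of the filter bay, 85 mm above the bench: 35 mm along this point's x, 13 mm along its y, 5 mm chamfer, 72 mm deep. The slots are 50 mm apart along y. A slide goes in blade down, grip bar along x, and rests on its shoulder, its grip point 38 mm above this point. The bay is a fixed white and bare-metal box, 190 (x) by 250 mm (y).
- slot2 (a point): Mouth centre of an upright slot in the top of the filter bay, 85 mm above the bench: 35 mm along this point's x, 13 mm along its y, 5 mm chamfer, 72 mm deep. The slots are 50 mm apart along y. A slide goes in blade down, grip bar along x, and rests on its shoulder, its grip point 38 mm above this point. The bay is a fixed white and bare-metal box, 190 (x) by 250 mm (y).
- shutter (a joint): Black dust shutter on the bay's top that covers all three slots: 0 closed, 0.075 m fully open; slides along the bay's +x (away from the robot); about 1.5 N friction, stays where left.
- shutter_grip (a point): Middle of the shutter's upright grip bar, 14 mm thick in x, 60 mm long in y, its top 13 mm above this point, the shutter plate 17 mm below; x is the opening direction. Moves with the shutter.
- clamp (a joint): Black clamp knob on the left (+y) part of the bay's top: angle in rad, grows clockwise seen from above, 3.6 at its stop (tight); stays where left, needs about 0.1 N m.
- clamp_grip (a point): On the knob's axis, 7 mm below the top of its bar: bar 42 mm long along this point's x, 14 mm thick along its y, 32 mm high, above a disc of 44 mm diameter whose top is 23 mm below this point. Turns with the knob.
- beaker_a: Bystander: glass beaker, 72 mm across, 95 mm high; origin at the centre of its underside. Leave standing.
- beaker_b: Bystander: small glass beaker, 54 mm across, 70 mm high; origin at the centre of its underside. Leave standing.
- wash_bottle: Bystander: white wash bottle, 64 mm across, 160 mm high; origin at the centre of its underside. Leave standing.
- reagent: Bystander: white reagent bottle with black cap, 60 mm across, 110 mm high; origin at the centre of its underside. Leave standing.
Mind the look-alikes: they are no part of the job. Leave any purple look-alike of the part that bears slide0_grip alone. What is shaped like the part that bears slide2_grip but green is not meant.

How it is judged:
On the way, in this order (a step that is already met when the one before it is completed fails the run):
1. the shutter is pushed fully open (value of joint shutter above 0.068 m), for 0.2 s.
2. every slide stands in a slot, down to its shoulder (((horizontal distance between slide0_grip and slot0 below 0.007 m and z of slide0_grip in the frame of slot0 below 0.0415 m) or (horizontal distance between slide0_grip and slot1 below 0.007 m and z of slide0_grip in the frame of slot1 below 0.0415 m) or (horizontal distance between slide0_grip and slot2 below 0.007 m and z of slide0_grip in the frame of slot2 below 0.0415 m)) and angle between each of slide0_grip, slide1_grip, slide2_grip's own x axis and vertical below 0.12 rad and ((horizontal distance between slide1_grip and slot0 below 0.007 m and z of slide1_grip in the frame of slot0 below 0.0415 m) or (horizontal distance between slide1_grip and slot1 below 0.007 m and z of slide1_grip in the frame of slot1 below 0.0415 m) or (horizontal distance between slide1_grip and slot2 below 0.007 m and z of slide1_grip in the frame of slot2 below 0.0415 m)) and ((horizontal distance between slide2_grip and slot0 below 0.007 m and z of slide2_grip in the frame of slot0 below 0.0415 m) or (horizontal distance between slide2_grip and slot1 below 0.007 m and z of slide2_grip in the frame of slot1 below 0.0415 m) or (horizontal distance between slide2_grip and slot2 below 0.007 m and z of slide2_grip in the frame of slot2 below 0.0415 m))), for 0.3 s.
3. the clamp knob is turned clockwise to its stop (value of joint clamp above 3.4 rad), for 0.2 s.
At the end, for the whole second after the job is handed in: Every slide present stands upright (within 7 degrees) in a slot, its shoulder down on the bay (within 3.5 mm) and centred within 7 mm, at rest; shutter open (over 66 of 75 mm); clamp knob within 0.22 rad of its stop (all of step 2 and linear speed of each of slide0, slide1, slide2 below 0.02 m/s and value of joint shutter above 0.066 m and value of joint clamp above 3.38 rad); the robot touches nothing.
It fails at once if a beaker or bottle is knocked over (angle between any of beaker_a, beaker_b, wash_bottle, reagent's own z axis and vertical above 0.6 rad).
It fails at once if a beaker or bottle is pushed away (distance of any of beaker_a, beaker_b, wash_bottle, reagent from where it was at the start of the episode above 0.05 m).
It fails at once if a slide is dropped or slammed into a slot ((linear speed of slide0 above 0.6 m/s and horizontal distance between slide0_grip and slot0 below 0.02 m and z of slide0_grip in the frame of slot0 between 0.043 and 0.09 m) or (linear speed of slide0 above 0.6 m/s and horizontal distance between slide0_grip and slot1 below 0.02 m and z of slide0_grip in the frame of slot1 between 0.043 and 0.09 m) or (linear speed of slide0 above 0.6 m/s and horizontal distance between slide0_grip and slot2 below 0.02 m and z of slide0_grip in the frame of slot2 between 0.043 and 0.09 m) or (linear speed of slide1 above 0.6 m/s and horizontal distance between slide1_grip and slot0 below 0.02 m and z of slide1_grip in the frame of slot0 between 0.043 and 0.09 m) or (linear speed of slide1 above 0.6 m/s and horizontal distance between slide1_grip and slot1 below 0.02 m and z of slide1_grip in the frame of slot1 between 0.043 and 0.09 m) or (linear speed of slide1 above 0.6 m/s and horizontal distance between slide1_grip and slot2 below 0.02 m and z of slide1_grip in the frame of slot2 between 0.043 and 0.09 m) or (linear speed of slide2 above 0.6 m/s and horizontal distance between slide2_grip and slot0 below 0.02 m and z of slide2_grip in the frame of slot0 between 0.043 and 0.09 m) or (linear speed of slide2 above 0.6 m/s and horizontal distance between slide2_grip and slot1 below 0.02 m and z of slide2_grip in the frame of slot1 between 0.043 and 0.09 m) or (linear speed of slide2 above 0.6 m/s and horizontal distance between slide2_grip and slot2 below 0.02 m and z of slide2_grip in the frame of slot2 between 0.043 and 0.09 m)).
Of slide0, slide1, slide2 only 2 to 3 are there at a start; the rules pass over those that are not, and their reading is None.
At some moment in a run one of slide0, slide1, slide2 may be knocked a few centimetres aside while the robot is not near it.
It also fails if it takes over 210 s, if anything falls off the work surface, if the arm or the gripper's body presses on something with over 40 N, if the wrist force passes 120 N, or if a joint passes its speed limit or range.

ROBOT

A 7-joint arm with a two-finger parallel gripper is mounted at the origin on the work surface. World frame = base frame: x ahead of the robot, y to its left, z up, the work surface at z = 0. Lengths are in m, angles in rad, forces in N, time in s.
With the tool pointing down it reaches from about 0.425 to 0.875 m from the base axis. Payload 8.4 kg.
Tool frame: the origin (TCP) lies at the very end of the fingers, on their centre line; the grasp point (between the pads) lies 19 mm behind it (ctrl.tcp_to_grasp is the distance from the TCP to the grasp point, in m); z points along the fingers, y is the line along which they close (so a half turn about z gives the same grasp; the last joint's range is limited). The gripper opens to 85 mm and grips with 20 to 120 N. Pads are 22 mm wide; open, the fingers measure 114 mm over their backs; the gripper's body (76 mm by 85 mm) begins 54 mm behind the grasp point. The pads swing forward as they close: fully open they stand 13 mm farther back than shut.
Start: joints at [-1.269, 0.333, 0.04, 1.465, -0.013, 1.343, -0.059], TCP at [0.254, 0.598, 0.231] pointing down, gripper open.
Joint ranges: [-2.58, 2.58], [-0.38, 2.09], [-1.3, 1.39], [0.25, 2.4], [-1.5, 4.64], [0.08, 2.09], [-2.65, 2.65]. Speed limits (rad/s): [2.22, 2.22, 2.79, 2.79, 3.14, 3.14, 3.14].

INTERFACE

Orientations are given as a rotation vector (axis times angle).
In Python, from cell import ctrl gives the robot as it stands. The module is installed in compiled form; this text tells all that it offers.
- The arm moves only by the tool arm_command, never from a script. Its arguments are lists of equal length, an entry for each row: "linear": the shift along the tool's x, y, z in m, a list of three; "delta_rot": the turn, a rotation vector about the tool's x, y, z in rad, a list of three; "fingers": the opening, from 0 (shut) to 1 (fully open). In form: {"linear": [[tx, ty, tz], ...], "delta_rot": [[ax, ay, az], ...], "fingers": [fingers, ...]}. A call has 1 to 12 rows; each row shifts and turns the commanded pose from where the row before left it, along the tool's axes as they then stand; what a row does not reach is not made up. A row lasts 1/8 s, in which the tool goes at most 62.5 mm and 10.7 degrees, less where a joint would pass 70% of its speed; a pose out of reach is approached as far as the arm can. A call with a gripper value outside its range is refused whole. The fingers move at their own pace and stop on an object; the grip force is fixed at half the most. Time passes only in rows, so rows that do not move let the fingers close. It gives the time, the measured TCP pose, the force, the opening and the grip force at its end, in the units of the state.
- ctrl.get_obs(): the state, without advancing time (a new reading comes with each control period).
- ctrl.get_image(name): name is "scene" or "top"; returns a dict with "img" (384x512x3 uint8, red, green, blue), "camera_matrix" (3x3 intrinsics, pixels), "k1" (the pictures are not rectified: a ray, as slopes to the right and down, at radius r is drawn at 1 + k1 r^2 times it, then the intrinsics apply), "origin" and "orientation" of the camera in the world. Camera axes: x right, y down, z forward; pixel columns grow to the right and rows downward; lengths in m; the calibration is good to about 2 mm. A picture is of the moment at which its call begins. There is no depth.
- ctrl.job_done(): hands the job in; it is judged then, once.
The state is a dict: "clock": time; "joints": joint angles; "qvel": joint speeds; "effort": joint torques, N m; "position": TCP position; "tcp_rot": TCP orientation; "ft_force": force on the tool from outside, world axes, zero at the start; "wrist_torque": the same for the moment, N m; "grip_width": opening from 0.0 (shut) to 1.0 (fully open); "grasp_force": force on a finger pad.
Only numpy, scipy, OpenCV 4.12 (cv2) and the standard library are available. Lean on these libraries where they do the work, as an engineer would, in place of code of your own. Each camera call takes 0.05 s, during which the arm holds its last target. There are 200 camera calls.

## Working session

There is one attempt and no reset: what is moved stays moved. The work goes in short steps, Python scripts to look and compute and a tool call to move; the robot and the scene stay as the last step left them, time stands still between calls to the robot, and variables do not carry over. Pictures are saved under pics/ and viewed, at most 14 in all, crops included, and the job is handed in when it is done.

Besides the shell and the picture viewer there is one more tool, called after "Emit:" as name(argument=value, ...) on one line, values as JSON. arm_command: Moves the arm, as the interface text tells. Its arguments: {"type":"object","properties":{"linear":{"type":"array","items":{"type":"array","items":{"type":"number"}}},"delta_rot":{"type":"array","items":{"type":"array","items":{"type":"number"}}},"fingers":{"type":"array","items":{"type":"number"}}},"required":["linear","delta_rot","fingers"]}

```bash
mkdir -p pics; cat > h.py <<'E'
import numpy as np, cv2
from cell import ctrl
from scipy.spatial.transform import Rotation as R
def cam(name,fn=None):
    d=ctrl.get_image(name)
    if fn: cv2.imwrite('pics/'+fn,d['img'][:,:,::-1])
    return d
def rot(d):
    o=np.array(d['orientation'],float)
    return o if o.shape==(3,3) else R.from_rotvec(o).as_matrix()
def p2w(d,u,v,z):
    K=np.array(d['camera_matrix']);k=d['k1']
    q=np.array([(u-K[0,2])/K[0,0],(v-K[1,2])/K[1,1]]);s=q.copy()
    for _ in range(20): s=q/(1+k*(s@s))
    r=rot(d)@np.array([s[0],s[1],1]);o=np.array(d['origin'])
    return o+r*(z-o[2])/r[2]
def w2p(d,p):
    K=np.array(d['camera_matrix']);c=rot(d).T@(np.array(p)-d['origin']);s=c[:2]/c[2]
    s=s*(1+d['k1']*(s@s));return K[0,0]*s[0]+K[0,2],K[1,1]*s[1]+K[1,2]
E
python3 - <<'E'
from h import *
o=ctrl.get_obs();print(o, ctrl.tcp_to_grasp)
for n in('scene','top'):
    d=cam(n,n+'0.png');print(d['camera_matrix'],d['k1'],d['origin'],d['orientation'])
E
```

```text
{'clock': 0.0, 'joints': array([-1.26922182,  0.33395635,  0.03985507,  1.46628362, -0.01341654,
        1.34330845, -0.05848903]), 'qvel': array([-7.96520726e-05, -4.80416620e-04,  3.16393828e-04,  5.91704351e-04,
       -1.44362429e-04,  1.13226761e-03,  1.30831612e-03]), 'effort': array([-6.77358621e-04, -6.58545756e+01,  1.36545584e+00, -4.05559516e+01,
        1.69226713e-02,  1.24462610e-02, -1.25991565e-05]), 'position': array([0.25341442, 0.59805867, 0.23038559]), 'tcp_rot': array([-6.25270029e-01, -3.07849027e+00,  2.62654999e-03]), 'ft_force': array([ 0.47306171, -0.51103962,  0.34051383]), 'wrist_torque': array([-0.00779593, -0.01857057,  0.00238913]), 'grasp_force': 0.0, 'grip_width': 1.0010425834317414} 0.0187
[[382.18275128   0.         256.68305215]
 [  0.         382.18275128 191.66877611]
 [  0.           0.           1.        ]] -0.10919620965460917 [1.20629213 0.44330151 0.74089323] [-1.15950537 -2.23259288  1.04612254]
[[403.15799985   0.         251.28602289]
 [  0.         403.15799985 188.43249972]
 [  0.           0.           1.        ]] -0.11766312822890401 [ 0.36340446 -0.00480146  1.40441257] [-2.14622409  2.18552966 -0.13044269]
```

View pics/top0.png

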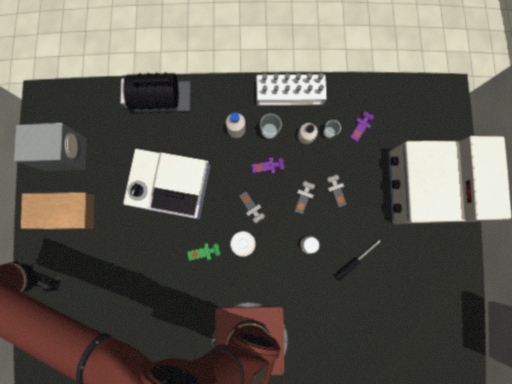

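View pics/scene0.png

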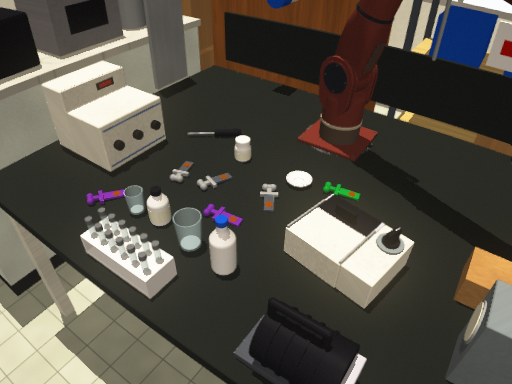

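The top view shows the bay at about (165,183) px and three grey slides near (250,207), (305,197) and (337,190). The purple and green ones are look-alikes. I'll zoom in on both views.

```bash
python3 - <<'E'
import cv2
a=cv2.imread('pics/top0.png')[145:225,120:350];b=cv2.imread('pics/scene0.png')[190:300,275:425]
a=cv2.resize(a,None,fx=3.4,fy=3.4,interpolation=2);b=cv2.resize(b,None,fx=4,fy=4,interpolation=2)
cv2.imwrite('pics/a.png',a);cv2.imwrite('pics/b.png',b)
E
```

```text
(no output)
```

View pics/a.png

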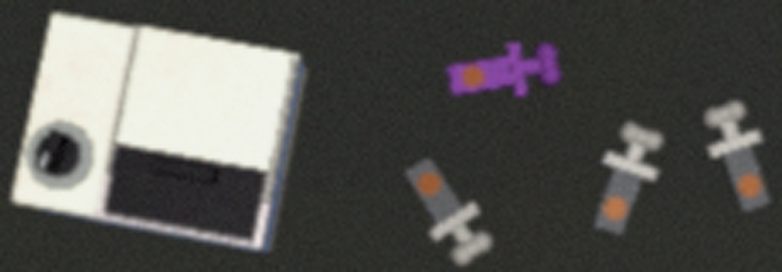

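View pics/b.png

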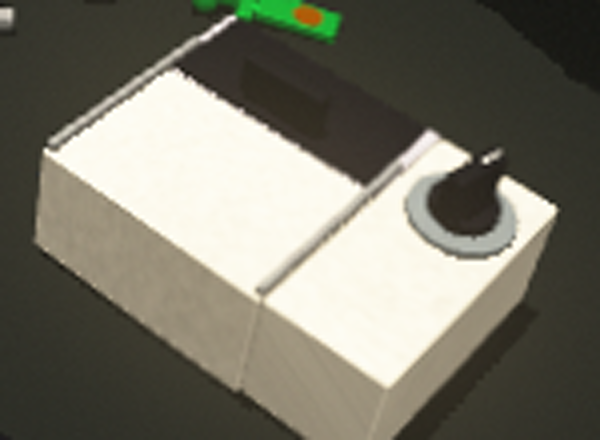

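```bash
cat >> h.py <<'E'
def plane(d,z,x0,x1,y0,y1,s=0.0005):
    "rectified patch: rows = x, cols = y, s m per pixel"
    X,Y=np.meshgrid(np.arange(x0,x1,s),np.arange(y0,y1,s),indexing='ij')
    K=np.array(d['camera_matrix']);P=np.stack([X,Y,0*X+z],-1)-np.array(d['origin'])
    c=P@rot(d);q=c[...,:2]/c[...,2:];q=q*(1+d['k1']*(q**2).sum(-1,keepdims=True))
    return cv2.remap(d['img'],(K[0,0]*q[...,0]+K[0,2]).astype('f4'),(K[1,1]*q[...,1]+K[1,2]).astype('f4'),cv2.INTER_CUBIC)
def slide_tmpl(th,s=0.001,n=261):
    m=np.zeros((n,n),np.uint8);c=n//2
    R2=np.array([[np.cos(th),-np.sin(th)],[np.sin(th),np.cos(th)]])
    px=lambda p:((R2@np.array(p))/s+c)[::-1]
    for a,b,w in((-.102,-.038,.015),(-.038,-.026,.027),(-.026,0,.005),(-.004,.004,.012)):
        cv2.fillPoly(m,[np.round([px(p) for p in((a,-w),(b,-w),(b,w),(a,w))]).astype(np.int32)],255)
    for y in(-.0115,.0115): cv2.circle(m,tuple(int(round(v)) for v in px((0,y))),11,255,-1)
    return m
def find_slide(d,x,y):
    "pose of slide lying near x,y"
    s=.001;h=.19;I=plane(d,.011,x-h,x+h,y-h,y+h,s).astype(int)
    sat=I.max(-1)-I.min(-1);v=I.max(-1);am=(I[...,0]>I[...,2]+40)&(I[...,1]<I[...,0]*.75)&(I[...,2]<70)
    m=(((v>75)&(sat<45))|am).astype('f4');best=None
    for th in np.radians(np.arange(0,360,3)):
        t=slide_tmpl(th).astype('f4')/255;k=t-1.0*(cv2.dilate(t,np.ones((15,15)))-t)
        r=cv2.matchTemplate(m,k,cv2.TM_CCORR);_,mx,_,l=cv2.minMaxLoc(r)
        if best is None or mx>best[0]: best=(mx,x-h+(l[1]+130)*s,y-h+(l[0]+130)*s,th,t.sum())
    return best
E
python3 - <<'E'
from h import *
d=cam('top');e=cam('scene')
for u,v in((250,207),(305,197),(337,190)):
    p=p2w(d,u,v,.011)
    for c in(d,e):
        b=find_slide(c,p[0],p[1]);print(np.round(b,3),np.degrees(b[3]))
f=lambda x,y,z:np.round(p2w(d,120+x/3.4-.4,145+y/3.4-.4,z),3)
for x,y in((50,12),(302,52),(265,248),(12,203)):print('corner',f(x,y,.085))
for x,y in((105,210),(118,145),(270,170)):print('sh',f(x,y,.09))
print('grip',f(150,170,.12),f(218,184,.12),'knob',f(55,153,.115))
g=lambda x,y,z:np.round(p2w(e,275+x/4-.4,190+y/4-.4,z),3)
print('scene',g(388,388,.085),g(557,210,.085),g(45,150,.085),'grip top',g(245,60,.12),g(327,105,.12),'knobtop',g(487,157,.115))
for n,p in dict(wash=(235,125)).items():pass
E
```

```text
[ 2.937e+03  4.210e-01 -3.900e-02  3.718e+00  3.639e+03] 213.0
[ 2.406e+03  4.230e-01 -3.500e-02  3.718e+00  3.639e+03] 213.0
[ 2.614e+03  5.320e-01 -2.140e-01  5.917e+00  3.685e+03] 339.0
[ 2.680e+03  5.320e-01 -2.140e-01  5.864e+00  3.645e+03] 336.0
[ 2.882e+03  5.550e-01 -3.000e-01  3.140e-01  3.725e+03] 18.0
[ 2.587e+03  5.590e-01 -2.960e-01  3.140e-01  3.725e+03] 18.0
corner [0.657 0.376 0.085]
corner [0.612 0.126 0.085]
corner [0.421 0.163 0.085]
corner [0.469 0.411 0.085]
sh [0.46  0.317 0.09 ]
sh [0.523 0.305 0.09 ]
sh [0.496 0.157 0.09 ]
grip [0.495 0.267 0.12 ] [0.481 0.202 0.12 ] knob [0.513 0.36  0.115]
scene [0.657 0.376 0.085] [0.473 0.413 0.085] [0.608 0.133 0.085] grip top [0.499 0.21  0.12 ] [0.508 0.269 0.12 ] knobtop [0.488 0.365 0.115]
```

```bash
cat >> h.py <<'E'
import json
def pose():
    o=ctrl.get_obs();return np.array(o['position']),R.from_rotvec(o['tcp_rot'])
def down(yx):
    "tool down, tool x at heading yx (rad)"
    c,s=np.cos(yx),np.sin(yx);return R.from_matrix(np.array([[c,s,0],[s,-c,0],[0,0,-1]]))
def plan(wps,f,start=None,step=.05,ang=.15):
    "wps: list of (xyz,heading,[step]); prints rounded rows; heading taken modulo pi to the nearest"
    p,r=start or pose();L=[];D=[]
    for w in wps:
        P=np.array(w[0]);st=w[2] if len(w)>2 else step
        T=min((down(w[1]),down(w[1]+np.pi)),key=lambda t:(r.inv()*t).magnitude())
        n=int(max(np.ceil(np.linalg.norm(P-p)/st),np.ceil((r.inv()*T).magnitude()/ang),1))
        for i in range(n):
            k=n-i
            l=np.round(r.inv().apply((P-p)/k),3);p=p+r.apply(l)
            dr=np.round((r.inv()*T).as_rotvec()/k,2);r=r*R.from_rotvec(dr)
            L.append((l+0).tolist());D.append((dr+0).tolist())
    for i in range(0,len(L),12):
        print(json.dumps({"linear":L[i:i+12],"delta_rot":D[i:i+12],"fingers":[f]*len(L[i:i+12])}))
    return p,r
E
python3 - <<'E'
from h import *
h=np.radians(-10.3)
plan([((.455,.242,.23),h),((.455,.242,.10),h)],0.0)
E
```

```text
{"linear": [[-0.036, -0.028, 0.0], [-0.036, -0.028, 0.0], [-0.035, -0.029, 0.0], [-0.034, -0.03, 0.0], [-0.033, -0.031, 0.0], [-0.032, -0.032, 0.0], [-0.031, -0.033, 0.0], [-0.031, -0.034, 0.001], [-0.03, -0.034, 0.0], [0.0, 0.0, 0.043], [0.0, 0.0, 0.044], [0.0, 0.0, 0.043]], "delta_rot": [[0.0, 0.0, -0.02], [0.0, 0.0, -0.03], [0.0, 0.0, -0.02], [0.0, 0.0, -0.03], [0.0, 0.0, -0.02], [0.0, 0.0, -0.03], [0.0, 0.0, -0.02], [0.0, 0.0, -0.03], [0.0, 0.0, -0.02], [0.0, 0.0, 0.0], [0.0, 0.0, 0.0], [0.0, 0.0, 0.0]], "fingers": [0.0, 0.0, 0.0, 0.0, 0.0, 0.0, 0.0, 0.0, 0.0, 0.0, 0.0, 0.0]}
```

Emit:
arm_command(linear=[[-0.036,-0.028,0.0],[-0.036,-0.028,0.0],[-0.035,-0.029,0.0],[-0.034,-0.03,0.0],[-0.033,-0.031,0.0],[-0.032,-0.032,0.0],[-0.031,-0.033,0.0],[-0.031,-0.034,0.001],[-0.03,-0.034,0.0],[0,0,0],[0,0,0.03],[0,0,0.03]], delta_rot=[[0.0,0.0,-0.02],[0.0,0.0,-0.03],[0.0,0.0,-0.02],[0.0,0.0,-0.03],[0.0,0.0,-0.02],[0.0,0.0,-0.03],[0.0,0.0,-0.02],[0.0,0.0,-0.03],[0.0,0.0,-0.02],[0.0,0.0,0.0],[0.0,0.0,0.0],[0.0,0.0,0.0]], fingers=[0,0,0,0,0,0,0,0,0,0,0,0])

```text
clock: 1.7
position: [0.4549, 0.2434, 0.1697]
tcp_rot: [0.282, 3.129, 0.001]
ft_force: [0.2, -0.1, -0.5]
grip_width: 0.0
grasp_force: 0.0
```

Emit:
arm_command(linear=[[0,0,0.03],[0,0,0.025],[0,0,0.014],[-0.01,0,0],[-0.01,0,0],[-0.01,0,0],[-0.01,0,0],[-0.01,0,0],[-0.01,0,0],[-0.01,0,0]], delta_rot=[[0,0,0],[0,0,0],[0,0,0],[0,0,0],[0,0,0],[0,0,0],[0,0,0],[0,0,0],[0,0,0],[0,0,0]], fingers=[0,0,0,0,0,0,0,0,0,0])

```text
clock: 2.95
position: [0.5247, 0.2296, 0.1013]
tcp_rot: [-0.284, -3.129, 0.0]
ft_force: [-2.5, -0.2, 0.7]
grip_width: 0.001
grasp_force: 0.9
```

Emit:
arm_command(linear=[[-0.005,0,0],[-0.005,0,0],[-0.005,0,0],[-0.003,0,0]], delta_rot=[[0,0,0],[0,0,0],[0,0,0],[0,0,0]], fingers=[0,0,0,0])

```text
clock: 3.45
position: [0.5419, 0.2264, 0.1012]
tcp_rot: [-0.284, -3.128, 0.001]
ft_force: [-2.4, -2.5, 0.5]
grip_width: -0.002
grasp_force: 0.8
```

Contact is made and the shutter is sliding. I'll push on to the stop.

Emit:
arm_command(linear=[[-0.004,0,0],[-0.003,0,0],[-0.003,0,0]], delta_rot=[[0,0,0],[0,0,0],[0,0,0]], fingers=[0,0,0])

```text
clock: 3.82
position: [0.5488, 0.2252, 0.101]
tcp_rot: [-0.282, -3.123, 0.001]
ft_force: [-23.9, -2.5, 15.0]
grip_width: -0.001
grasp_force: 11.1
```

Emit:
arm_command(linear=[[-0.003,0,0],[0,0,0]], delta_rot=[[0,0,0],[0,0,0]], fingers=[0,0])

```text
clock: 4.08
position: [0.5488, 0.2253, 0.1009]
tcp_rot: [-0.279, -3.118, 0.002]
ft_force: [-28.4, -2.1, 17.6]
grip_width: 0.0
grasp_force: 14.0
```

Emit:
arm_command(linear=[[-0.003,0,0],[0,0,0]], delta_rot=[[0,0,0],[0,0,0]], fingers=[0,0])

```text
clock: 4.32
position: [0.5489, 0.2254, 0.1007]
tcp_rot: [-0.277, -3.112, 0.003]
ft_force: [-40.2, -3.2, 26.9]
grip_width: -0.002
grasp_force: 20.1
```

Shutter is at its stop. Back off, rise, and take a picture.

Emit:
arm_command(linear=[[0.012,0,0],[0.012,0,-0.01],[0,0,-0.05],[0,0,-0.04],[0.02,0.05,0],[0,0.05,0],[0,0.05,0],[0,0.05,0],[0,0.05,0],[0,0.05,0],[0,0,0]], delta_rot=[[0,0,0],[0,0,0],[0,0,0],[0,0,0],[0,0,0],[0,0,0],[0,0,0],[0,0,0],[0,0,0],[0,0,0],[0,0,0]], fingers=[0,0,0,0,0.7,0.7,0.7,0.7,0.7,0.7,0.7])

```text
clock: 5.7
position: [0.5663, 0.5314, 0.1999]
tcp_rot: [-0.276, -3.128, -0.001]
ft_force: [-0.5, -0.1, -0.3]
grip_width: 0.697
grasp_force: 0.0
```

```bash
python3 - <<'E'
from h import *
print(pose()[0],ctrl.get_obs()['grip_width'])
d=cam('top','top1.png')
h=np.radians(-10.3)
a=cv2.resize(d['img'][140:220,115:350,::-1],None,fx=3.4,fy=3.4,interpolation=2)
P=plane(d,.085,.40,.68,.11,.43)[::-1,::-1,::-1]
cv2.imwrite('pics/a1.png',np.vstack([cv2.resize(P,(640,560))]))
for x,y in((.42,-.038),(.53,-.215),(.556,-.299)):
    b=find_slide(d,x,y);print(np.round(b,3),np.degrees(b[3]))
E
```

```text
[0.56628948 0.5313982  0.19985933] 0.6970763282021133
[ 2.920e+03  4.210e-01 -3.900e-02  3.718e+00  3.639e+03] 213.0
[ 2.603e+03  5.320e-01 -2.140e-01  5.917e+00  3.685e+03] 339.0
[ 2.847e+03  5.540e-01 -3.010e-01  3.140e-01  3.725e+03] 18.0
```

View pics/a1.png

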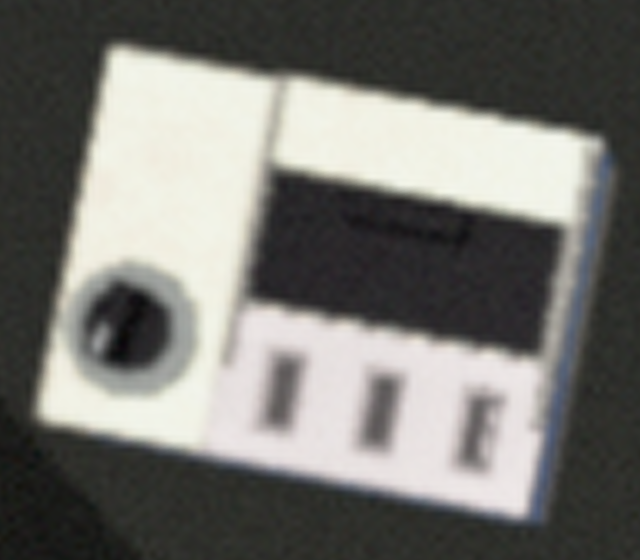

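The shutter is open and three slots show at rectified px (279,391), (379,411) and (478,430). I'll refine these with both cameras.

```bash
python3 - <<'E'
from h import *
for n in('top','scene'):
    d=cam(n)
    I=plane(d,.085,.40,.68,.11,.43).astype(float)
    if n=='scene': cv2.imwrite('pics/s1.png',np.hstack([I[::-1,::-1,::-1].astype('u1')]))
    g=I.mean(-1)
    for x,y in((.4845,.2905),(.4745,.2405),(.465,.191)):
        i,j=int((x-.4)/.0005),int((y-.11)/.0005)
        w=g[i-56:i+57,j-36:j+37];b=np.percentile(w,85);m=np.clip(b-25-w,0,None)
        # keep central component
        k,l=cv2.connectedComponents((m>0).astype('u1'));m*=(l==l[56,36])
        a,c=np.nonzero(m>0);print(n,round(b),'area mm2',len(a)/4,'binary',(x+(a.mean()-56)*.0005).round(4),(y+(c.mean()-36)*.0005).round(4),cv2.minAreaRect(np.stack([c,a],1).astype('f4')))
E
```

```text
top 226 area mm2 922.75 binary 0.4845 0.2889 ((32.6871337890625, 55.87676239013672), (44.1619873046875, 88.84251403808594), 11.633633613586426)
top 227 area mm2 929.75 binary 0.4746 0.2399 ((34.903846740722656, 55.980770111083984), (44.126129150390625, 88.25225830078125), 11.309932708740234)
top 229 area mm2 939.25 binary 0.4646 0.1908 ((35.7640495300293, 55.5224723815918), (45.646488189697266, 90.61837768554688), 12.994616508483887)
scene 243 area mm2 607.25 binary 0.4888 0.2925 ((39.46455001831055, 64.11775207519531), (34.93574523925781, 75.70523834228516), 11.560131072998047)
scene 242 area mm2 642.75 binary 0.4783 0.244 ((43.26961135864258, 58.65003967285156), (36.285240173339844, 89.8121337890625), 12.835609436035156)
scene 243 area mm2 614.0 binary 0.469 0.1948 ((43.30769348144531, 63.4615364074707), (35.69314193725586, 76.87752532958984), 11.309932708740234)
```

View pics/s1.png

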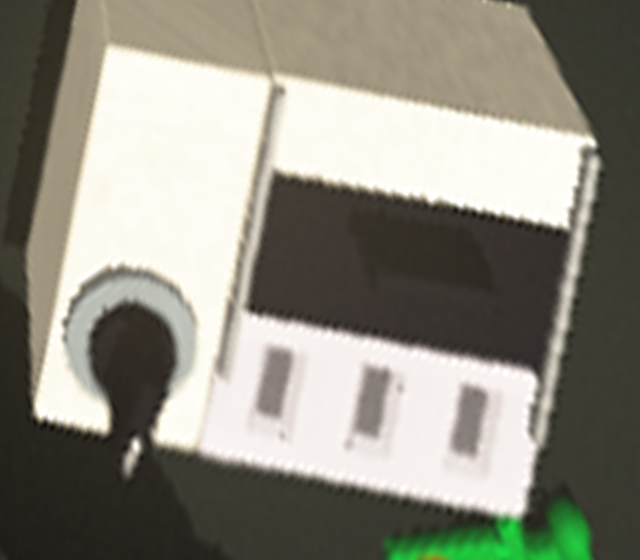

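```bash
python3 - <<'E'
from h import *
h=np.radians(-22)
p=plan([((.564,.50,.25),h),((.532,-.214,.22),h),((.532,-.214,.06),h)],0.7,step=.055)
E
```

```text
{"linear": [[0.0, -0.013, -0.024], [-0.001, -0.013, -0.024], [-0.017, -0.048, 0.002], [-0.017, -0.048, 0.002], [-0.017, -0.048, 0.002], [-0.017, -0.048, 0.002], [-0.017, -0.048, 0.002], [-0.017, -0.048, 0.002], [-0.017, -0.048, 0.002], [-0.017, -0.048, 0.002], [-0.017, -0.048, 0.002], [-0.017, -0.049, 0.002]], "delta_rot": [[0.0, 0.0, 0.1], [0.0, 0.0, 0.1], [0.0, 0.0, 0.0], [0.0, 0.0, 0.0], [0.0, 0.0, 0.0], [0.0, 0.0, 0.0], [0.0, 0.0, 0.0], [0.0, 0.0, 0.0], [0.0, 0.0, 0.0], [0.0, 0.0, 0.0], [0.0, 0.0, 0.0], [0.0, 0.0, 0.0]], "fingers": [0.7, 0.7, 0.7, 0.7, 0.7, 0.7, 0.7, 0.7, 0.7, 0.7, 0.7, 0.7]}
{"linear": [[-0.017, -0.048, 0.003], [-0.017, -0.049, 0.002], [-0.016, -0.048, 0.003], [-0.017, -0.049, 0.002], [0.0, 0.0, 0.053], [0.0, 0.0, 0.054], [0.001, 0.0, 0.053]], "delta_rot": [[0.0, 0.0, 0.0], [0.0, 0.0, 0.0], [0.0, 0.0, 0.0], [0.0, 0.0, 0.0], [0.0, 0.0, 0.0], [0.0, 0.0, 0.0], [0.0, 0.0, 0.0]], "fingers": [0.7, 0.7, 0.7, 0.7, 0.7, 0.7, 0.7]}
```

Emit:
arm_command(linear=[[0.0,-0.013,-0.024],[-0.001,-0.013,-0.024],[-0.017,-0.048,0.002],[-0.017,-0.048,0.002],[-0.017,-0.048,0.002],[-0.017,-0.048,0.002],[-0.017,-0.048,0.002],[-0.017,-0.048,0.002],[-0.017,-0.048,0.002],[-0.017,-0.048,0.002],[-0.017,-0.048,0.002],[-0.017,-0.049,0.002]], delta_rot=[[0,0,0.1],[0,0,0.1],[0,0,0],[0,0,0],[0,0,0],[0,0,0],[0,0,0],[0,0,0],[0,0,0],[0,0,0],[0,0,0],[0,0,0]], fingers=[0.7,0.7,0.7,0.7,0.7,0.7,0.7,0.7,0.7,0.7,0.7,0.7])

```text
clock: 7.35
position: [0.5413, -0.0116, 0.2302]
tcp_rot: [0.598, 3.083, 0.003]
ft_force: [0.3, -0.6, 0.3]
grip_width: 0.698
grasp_force: 0.0
```

Emit:
arm_command(linear=[[-0.017,-0.048,0.003],[-0.017,-0.049,0.002],[-0.016,-0.048,0.003],[-0.017,-0.049,0.002],[0.0,0.0,0.053],[0.0,0.0,0.054],[0.001,0.0,0.033]], delta_rot=[[0,0,0],[0,0,0],[0,0,0],[0,0,0],[0,0,0],[0,0,0],[0,0,0]], fingers=[0.7,0.7,0.7,0.7,0.7,0.7,0.7])

```text
clock: 8.22
position: [0.5294, -0.214, 0.0778]
tcp_rot: [-0.598, -3.083, -0.001]
ft_force: [-0.1, 1.1, 0.3]
grip_width: 0.701
grasp_force: 0.0
```

```bash
python3 - <<'E'
from h import *
d=cam('scene','s2.png');p,r=pose();print(p,r.as_rotvec(),np.array(w2p(d,p)),w2p(d,(.532,-.214,.011)))
t=cam('top','t2.png')
u,v=map(int,w2p(d,(.532,-.214,.03)))
a=cv2.resize(d['img'][v-55:v+35,u-60:u+60,::-1],None,fx=5,fy=5,interpolation=2);cv2.imwrite('pics/c2.png',a);print(u-60,v-55)
E
```

```text
[ 0.52744734 -0.21306627  0.07441166] [-5.96873168e-01 -3.07892587e+00 -9.24875670e-04] [200.68681464 166.66380567] (np.float64(200.96984841081002), np.float64(183.9817428485192))
140 124
```

View pics/c2.png

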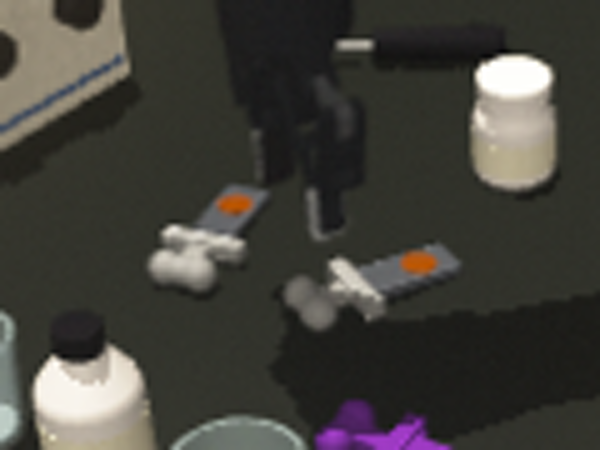

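Emit:
arm_command(linear=[[-0.005,0.001,0.03],[0,0,0.025],[0,0,0.01],[0,0,0.006],[0,0,0]], delta_rot=[[0,0,0],[0,0,0],[0,0,0],[0,0,0],[0,0,0]], fingers=[0.7,0.7,0.7,0.7,0.7])

```text
clock: 8.95
position: [0.5368, -0.2143, 0.0092]
tcp_rot: [0.595, 3.084, 0.0]
ft_force: [0.5, 1.0, 0.9]
grip_width: 0.698
grasp_force: 0.0
```

Emit:
arm_command(linear=[[0,0,0],[0,0,0],[0,0,0],[0,0,0]], delta_rot=[[0,0,0],[0,0,0],[0,0,0],[0,0,0]], fingers=[0.4,0.3,0.3,0.3])

```text
clock: 9.45
position: [0.5374, -0.214, 0.0101]
tcp_rot: [0.594, 3.083, 0.001]
ft_force: [-3.1, 2.8, 12.2]
grip_width: 0.467
grasp_force: 59.0
```

Grip caught the balls above centre. Reopen and correct.

Emit:
arm_command(linear=[[0,0,0],[0,0,0],[0.005,-0.002,0],[0,0,0.004],[0,0,0.003],[0,0,0]], delta_rot=[[0,0,0],[0,0,0],[0,0,0],[0,0,0],[0,0,0],[0,0,0]], fingers=[0.7,0.7,0.7,0.7,0.7,0.7])

```text
clock: 10.2
position: [0.5308, -0.214, 0.0009]
tcp_rot: [-0.594, -3.084, 0.0]
ft_force: [-0.6, -0.6, 0.5]
grip_width: 0.7
grasp_force: 0.0
```

Emit:
arm_command(linear=[[0,0,0],[0,0,0]], delta_rot=[[0,0,0],[0,0,0]], fingers=[0.7,0.7])

```text
clock: 10.45
position: [0.5311, -0.2142, 0.0014]
tcp_rot: [0.594, 3.085, -0.0]
ft_force: [0.1, 0.3, -0.1]
grip_width: 0.703
grasp_force: 0.0
```

```bash
python3 - <<'E'
from h import *
d=cam('scene');p,r=pose();print(p,r.as_rotvec())
u,v=map(int,w2p(d,(.532,-.214,.03)))
a=cv2.resize(d['img'][v-35:v+35,u-50:u+50,::-1],None,fx=6,fy=6,interpolation=2);cv2.imwrite('pics/c3.png',a);print(u-50,v-35)
E
```

```text
[ 0.53113478 -0.21416599  0.00141995] [ 5.94542652e-01  3.08463883e+00 -1.32900346e-04]
150 144
```

View pics/c3.png

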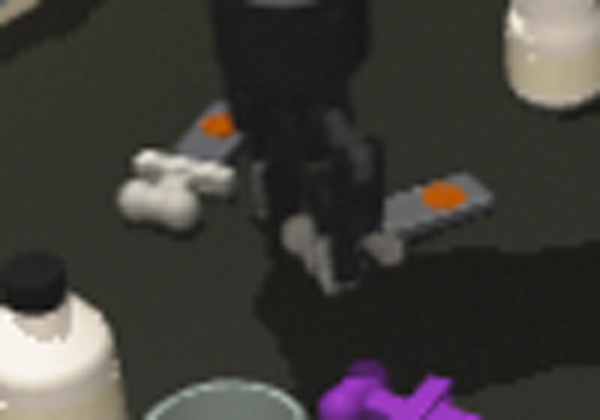

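```bash
python3 - <<'E'
from h import *
d=cam('scene');t=cam('top');p,r=pose();print(p,np.degrees(r.as_euler('xyz')))
pr=lambda q:np.round((np.array(w2p(d,q))-[150,144])*6)
for y in(-.03,.03,-.0115,.0115,-.0445,.0445):print(y,pr(p+r.apply([0,y,-.003])))
b=find_slide(t,.532,-.214);print(b)
b=find_slide(d,.532,-.214);print(b,pr((b[1],b[2],.011)))
E
```

```text
[ 0.53109813 -0.21411775  0.00141758] [-1.79999983e+02  7.06480260e-03  1.58182198e+02]
-0.03 [282. 219.]
0.03 [335. 280.]
-0.0115 [298. 237.]
0.0115 [318. 261.]
-0.0445 [269. 205.]
0.0445 [348. 295.]
(1503.0, 0.5820000000000001, -0.229, np.float64(2.6179938779914944), np.float32(3638.0))
(2198.0, 0.535, -0.21000000000000002, np.float64(5.916666164260777), np.float32(3685.0)) [308. 246.]
```

Emit:
arm_command(linear=[[0,0,0],[0,0,0],[0,0,0],[0,0,0],[0,0,0]], delta_rot=[[0,0,0],[0,0,0],[0,0,0],[0,0,0],[0,0,0]], fingers=[0.4,0.4,0.4,0.4,0.4])

```text
clock: 11.22
position: [0.5311, -0.2143, 0.0019]
tcp_rot: [0.595, 3.084, 0.0]
ft_force: [-1.8, 0.5, 6.3]
grip_width: 0.481
grasp_force: 59.7
```

Emit:
arm_command(linear=[[0,0,0],[0,0,0],[0,0,0.003],[0,0,0],[0,0,0]], delta_rot=[[0,0,0],[0,0,0],[0,0,0],[0,0,0],[0,0,0]], fingers=[0.65,0.65,0.65,0.65,0.65])

```text
clock: 11.85
position: [0.531, -0.2141, -0.0018]
tcp_rot: [-0.595, -3.085, 0.0]
ft_force: [0.2, 0.3, 0.2]
grip_width: 0.649
grasp_force: 0.0
```

Emit:
arm_command(linear=[[0,0,0],[0,0,0],[0,0,0],[0,0,0]], delta_rot=[[0,0,0],[0,0,0],[0,0,0],[0,0,0]], fingers=[0.4,0.4,0.4,0.4])

```text
clock: 12.35
position: [0.5314, -0.2142, -0.0012]
tcp_rot: [0.595, 3.084, 0.0]
ft_force: [-1.5, 1.2, 5.7]
grip_width: 0.484
grasp_force: 59.9
```

Emit:
arm_command(linear=[[0,0,-0.01],[0,0,-0.02],[0,0,-0.03],[0,0,-0.04],[0,0,-0.04],[0,0,-0.02],[0,0,0],[0,0,0]], delta_rot=[[0,0,0],[0,0,0],[0,0,0],[0,0,0],[0,0,0],[0,0,0],[0,0,0],[0,0,0]], fingers=[0.4,0.4,0.4,0.4,0.4,0.4,0.4,0.4])

```text
clock: 13.35
position: [0.5305, -0.2139, 0.1578]
tcp_rot: [-0.594, -3.084, -0.0]
ft_force: [0.0, -0.0, -1.3]
grip_width: 0.483
grasp_force: 60.8
```

```bash
python3 - <<'E'
from h import *
d=cam('scene');p,r=pose();o=ctrl.get_obs();print(p,o['ft_force'],o['grip_width'],o['grasp_force'])
u,v=map(int,w2p(d,p))
a=cv2.resize(d['img'][v-40:v+60,u-60:u+60,::-1],None,fx=5,fy=5,interpolation=2);cv2.imwrite('pics/c4.png',a)
E
```

```text
[ 0.53037921 -0.21382701  0.15743451] [-0.3208132  -0.8887617  -0.63556501] 0.48348361700636266 60.822529792785645
```

View pics/c4.png

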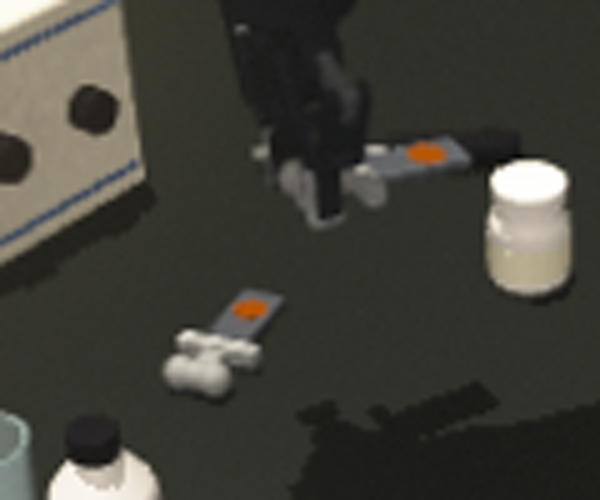

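The slide is held and still level. Now slacken gradually.

Emit:
arm_command(linear=[[0,0,0],[0,0,0]], delta_rot=[[0,0,0],[0,0,0]], fingers=[0.475,0.475])

```text
clock: 13.65
position: [0.5307, -0.2141, 0.1577]
tcp_rot: [-0.594, -3.084, 0.0]
ft_force: [0.4, -0.9, -1.8]
grip_width: 0.483
grasp_force: 60.8
```

Emit:
arm_command(linear=[[0,0,0],[0,0,0]], delta_rot=[[0,0,0],[0,0,0]], fingers=[0.482,0.482])

```text
clock: 13.9
position: [0.531, -0.2141, 0.1582]
tcp_rot: [-0.595, -3.085, 0.0]
ft_force: [0.0, 0.6, -0.3]
grip_width: 0.481
grasp_force: 60.8
```

Emit:
arm_command(linear=[[0,0,0],[0,0,0]], delta_rot=[[0,0,0],[0,0,0]], fingers=[0.484,0.484])

```text
clock: 14.15
position: [0.531, -0.2141, 0.1583]
tcp_rot: [0.595, 3.085, -0.0]
ft_force: [0.2, -0.9, -1.3]
grip_width: 0.487
grasp_force: 58.6
```

Emit:
arm_command(linear=[[0,0,0],[0,0,0]], delta_rot=[[0,0,0],[0,0,0]], fingers=[0.486,0.486])

```text
clock: 14.4
position: [0.5311, -0.2141, 0.1584]
tcp_rot: [0.595, 3.085, -0.0]
ft_force: [0.1, 0.6, -1.8]
grip_width: 0.487
grasp_force: 54.5
```

Emit:
arm_command(linear=[[0,0,0],[0,0,0]], delta_rot=[[0,0,0],[0,0,0]], fingers=[0.492,0.492])

```text
clock: 14.65
position: [0.5311, -0.2141, 0.1583]
tcp_rot: [0.595, 3.085, -0.0]
ft_force: [-0.6, -0.5, -2.3]
grip_width: 0.496
grasp_force: 42.8
```

Emit:
arm_command(linear=[[0,0,0],[0,0,0]], delta_rot=[[0,0,0],[0,0,0]], fingers=[0.498,0.498])

```text
clock: 14.9
position: [0.5311, -0.2141, 0.1584]
tcp_rot: [0.594, 3.085, -0.0]
ft_force: [0.7, 0.1, -1.2]
grip_width: 0.499
grasp_force: 31.9
```

Emit:
arm_command(linear=[[0,0,0],[0,0,0],[0,0,0],[0,0,0]], delta_rot=[[0,0,0],[0,0,0],[0,0,0],[0,0,0]], fingers=[0.504,0.508,0.508,0.508])

```text
clock: 15.4
position: [0.531, -0.2141, 0.1583]
tcp_rot: [0.595, 3.085, -0.0]
ft_force: [-0.3, 0.9, -1.5]
grip_width: 0.505
grasp_force: 16.1
```

Emit:
arm_command(linear=[[0,0,0],[0,0,0],[0,0,0],[0,0,0]], delta_rot=[[0,0,0],[0,0,0],[0,0,0],[0,0,0]], fingers=[0.511,0.511,0.511,0.511])

```text
clock: 15.9
position: [0.531, -0.2141, 0.1583]
tcp_rot: [-0.595, -3.085, 0.0]
ft_force: [-0.2, 0.2, -0.5]
grip_width: 0.514
grasp_force: 12.0
```

```bash
python3 - <<'E'
from h import *
d=cam('scene');p,r=pose();o=ctrl.get_obs();print(p,o['ft_force'],o['grip_width'],o['grasp_force'])
u,v=map(int,w2p(d,p))
a=cv2.resize(d['img'][v-40:v+60,u-60:u+60,::-1],None,fx=5,fy=5,interpolation=2);cv2.imwrite('pics/c5.png',a)
E
```

```text
[ 0.53100711 -0.2141081   0.15831486] [-0.04059387 -0.61657225 -2.00078299] 0.5091620289157351 11.963953077793121
```

View pics/c5.png

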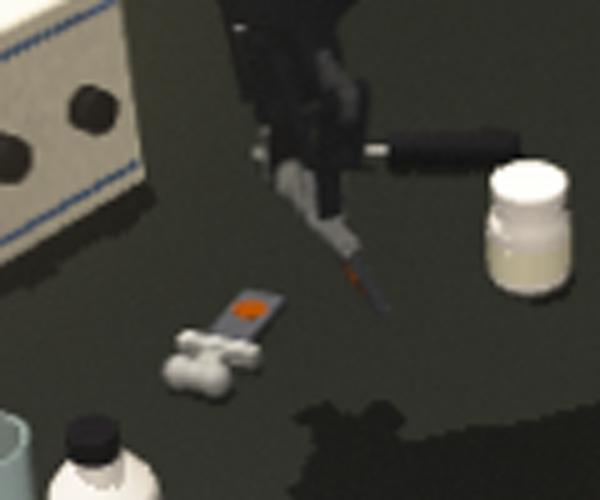

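Emit:
arm_command(linear=[[0,0,0],[0,0,0],[0,0,0],[0,0,0]], delta_rot=[[0,0,0],[0,0,0],[0,0,0],[0,0,0]], fingers=[0.514,0.514,0.514,0.514])

```text
clock: 16.45
position: [0.531, -0.2141, 0.1583]
tcp_rot: [-0.595, -3.085, 0.0]
ft_force: [0.3, 0.0, -1.0]
grip_width: 0.515
grasp_force: 8.4
```

```bash
cat >> h.py <<'E'
def hang(tag,z=.008):
    "held slide: project expected plumb tip/shoulder; report amber blob vs expectation in both cameras"
    p,r=pose();o=ctrl.get_obs();g=p-np.array([0,0,-z]);print('g',g.round(4),o['grip_width'].round(3),round(o['grasp_force'],1))
    for n in('scene','top'):
        d=cam(n,tag+n+'.png');I=d['img'].astype(int)
        am=((I[...,0]>I[...,2]+45)&(I[...,0]>I[...,1]*1.5)&(I[...,2]<80)).astype('u1')
        k,l,st,c=cv2.connectedComponentsWithStats(am)
        print(n,'tip',np.round(w2p(d,g-[0,0,.102]),1),'grip',np.round(w2p(d,g),1),[(s[4],*q.round(1)) for s,q in zip(st[1:],c[1:]) if s[4]>3 and abs(q-np.array(w2p(d,g-[0,0,.07]))).max()<60])
E
python3 -c "
from h import *
hang('h1')"
```

```text
Traceback (most recent call last):
  File "h.py", line 67, in hang
    p,r=pose();o=ctrl.get_obs();g=p-np.array([0,0,-z]);print('g',g.round(4),o['grip_width'].round(3),round(o['grasp_force'],1))
                                                                            ^^^^^^^^^^^^^^^^^^^^^
AttributeError: 'float' object has no attribute 'round'
```

Emit:
arm_command(linear=[[0,0,0],[0,0,0],[0.006,0,0],[-0.006,0,0],[0.006,0,0],[-0.006,0,0],[0,0,0],[0,0,0],[0,0,0],[0,0,0]], delta_rot=[[0,0,0],[0,0,0],[0,0,0],[0,0,0],[0,0,0],[0,0,0],[0,0,0],[0,0,0],[0,0,0],[0,0,0]], fingers=[0.516,0.517,0.517,0.517,0.517,0.517,0.517,0.517,0.517,0.517])

```text
clock: 17.7
position: [0.531, -0.2141, 0.1583]
tcp_rot: [-0.595, -3.085, 0.0]
ft_force: [0.6, -0.3, -1.7]
grip_width: 0.516
grasp_force: 5.3
```

```bash
sed -i "s/o\['grip_width'\].round(3)/round(o['grip_width'],3)/" h.py
python3 -c "
from h import *
hang('h1')"
```

```text
g [ 0.531  -0.2141  0.1663] 0.516 5.3
scene tip [199.9 169.8] grip [197.3 140.8] [(np.int32(10), np.float64(198.4), np.float64(162.6)), (np.int32(20), np.float64(186.6), np.float64(164.4)), (np.int32(30), np.float64(232.6), np.float64(218.6))]
top tip [310.4 183.1] grip [315.3 178.9] [(np.int32(6276), np.float64(322.7), np.float64(215.1)), (np.int32(10), np.float64(357.0), np.float64(133.2)), (np.int32(17), np.float64(258.6), np.float64(167.0))]
```

Emit:
arm_command(linear=[[0,0,0],[0,0,0],[0,0,0],[0,0,-0.03],[0,0,-0.03],[0,0,-0.03]], delta_rot=[[0,0,0],[0,0,0],[0,0,0],[0,0,0],[0,0,0],[0,0,0]], fingers=[0.51,0.49,0.4,0.4,0.4,0.4])

```text
clock: 18.55
position: [0.5309, -0.2141, 0.2493]
tcp_rot: [-0.595, -3.085, 0.0]
ft_force: [-0.4, 0.1, -2.0]
grip_width: 0.483
grasp_force: 60.9
```

```bash
python3 - <<'E'
from h import *
print(ctrl.get_obs()['grasp_force'],ctrl.get_obs()['joints'].round(2))
h=np.radians(78.8)
p=plan([((.485,.2907,.245),h,.05),((.485,.2907,.19),h)],0.4,step=.03,ang=.1)
print(p[0],p[1].as_rotvec())
E
```

```text
60.94674110412598 [-0.28  0.18  0.68  1.66 -0.12  1.34  1.6 ]
{"linear": [[0.016, 0.032, 0.0], [0.02, 0.03, 0.0], [0.023, 0.028, 0.0], [0.025, 0.026, 0.0], [0.028, 0.023, 0.0], [0.03, 0.021, 0.0], [0.032, 0.017, 0.001], [0.033, 0.014, 0.0], [0.035, 0.011, 0.001], [0.035, 0.007, 0.0], [0.036, 0.004, 0.001], [0.036, 0.0, 0.0]], "delta_rot": [[0.0, 0.0, 0.1], [0.0, 0.0, 0.1], [0.0, 0.0, 0.1], [0.0, 0.0, 0.1], [0.0, 0.0, 0.1], [0.0, 0.0, 0.1], [0.0, 0.0, 0.1], [0.0, 0.0, 0.1], [0.0, 0.0, 0.1], [0.0, 0.0, 0.1], [0.0, 0.0, 0.1], [0.0, 0.0, 0.1]], "fingers": [0.4, 0.4, 0.4, 0.4, 0.4, 0.4, 0.4, 0.4, 0.4, 0.4, 0.4, 0.4]}
{"linear": [[0.036, -0.003, 0.001], [0.036, -0.007, 0.0], [0.0, 0.0, 0.028], [0.0, 0.0, 0.027]], "delta_rot": [[0.0, 0.0, 0.09], [0.0, 0.0, 0.1], [0.0, 0.0, 0.0], [0.0, 0.0, 0.0]], "fingers": [0.4, 0.4, 0.4, 0.4]}
[0.48520725 0.29026076 0.19025883] [-2.43220518e+00 -1.98841146e+00  1.20051198e-04]
```

Emit:
arm_command(linear=[[0.016,0.032,0.0],[0.02,0.03,0.0],[0.023,0.028,0.0],[0.025,0.026,0.0],[0.028,0.023,0.0],[0.03,0.021,0.0],[0.032,0.017,0.001],[0.033,0.014,0.0],[0.035,0.011,0.001],[0.035,0.007,0.0],[0.036,0.004,0.001],[0.036,0.0,0.0]], delta_rot=[[0.0,0.0,0.1],[0.0,0.0,0.1],[0.0,0.0,0.1],[0.0,0.0,0.1],[0.0,0.0,0.1],[0.0,0.0,0.1],[0.0,0.0,0.1],[0.0,0.0,0.1],[0.0,0.0,0.1],[0.0,0.0,0.1],[0.0,0.0,0.1],[0.0,0.0,0.1]], fingers=[0.4,0.4,0.4,0.4,0.4,0.4,0.4,0.4,0.4,0.4,0.4,0.4])

```text
clock: 20.05
position: [0.4911, 0.2188, 0.2453]
tcp_rot: [-2.236, -2.206, -0.0]
ft_force: [0.3, 0.5, -0.4]
grip_width: 0.487
grasp_force: 60.9
```

Emit:
arm_command(linear=[[0.036,-0.003,0.001],[0.036,-0.007,0.0],[0.0,0.0,0.028],[0.0,0.0,0.021],[0,0,0],[0,0,0]], delta_rot=[[0.0,0.0,0.09],[0.0,0.0,0.1],[0.0,0.0,0.0],[0.0,0.0,0.0],[0,0,0],[0,0,0]], fingers=[0.4,0.4,0.4,0.4,0.4,0.4])

```text
clock: 20.8
position: [0.4857, 0.2904, 0.1963]
tcp_rot: [2.432, 1.988, 0.002]
ft_force: [1.0, 0.5, -0.9]
grip_width: 0.483
grasp_force: 61.0
```

```bash
python3 - <<'E'
from h import *
hang('h2',.012)
p,r=pose();print(np.degrees(r.as_euler('xyz')))
d=cam('scene');u,v=map(int,w2p(d,(.485,.29,.12)))
cv2.imwrite('pics/c6.png',cv2.resize(d['img'][v-50:v+50,u-65:u+65,::-1],None,fx=6,fy=6,interpolation=2));print(u-65,v-50)
for s in((.485,.2907,.085),(.4754,.2418,.085),(.466,.1927,.085)):print((np.array(w2p(d,s))-[u-65,v-50])*6)
for q in(0,-.026,-.07,-.102): print(q,(np.array(w2p(d,p+[0,0,.012+q]))-[u-65,v-50])*6)
E
```

```text
g [0.4857 0.2904 0.2083] 0.483 61.0
scene tip [366.8 218.5] grip [375.7 186. ] [(np.int32(19), np.float64(351.6), np.float64(193.6)), (np.int32(21), np.float64(370.1), np.float64(212.9))]
top tip [157.5 198. ] grip [149.9 194.9] [(np.int32(7180), np.float64(136.4), np.float64(239.2)), (np.int32(8), np.float64(194.5), np.float64(254.0))]
[ 1.79934311e+02 -8.13441094e-02  7.85272520e+01]
302 164
[379.75137062 363.30728913]
[281.90771461 304.3497063 ]
[187.99231386 248.30139346]
0 [442.58499214 131.44285882]
-0.026 [428.3352189  183.82873417]
-0.07 [405.18307785 268.24963932]
-0.102 [389.07434121 326.49501502]
```

View pics/c6.png

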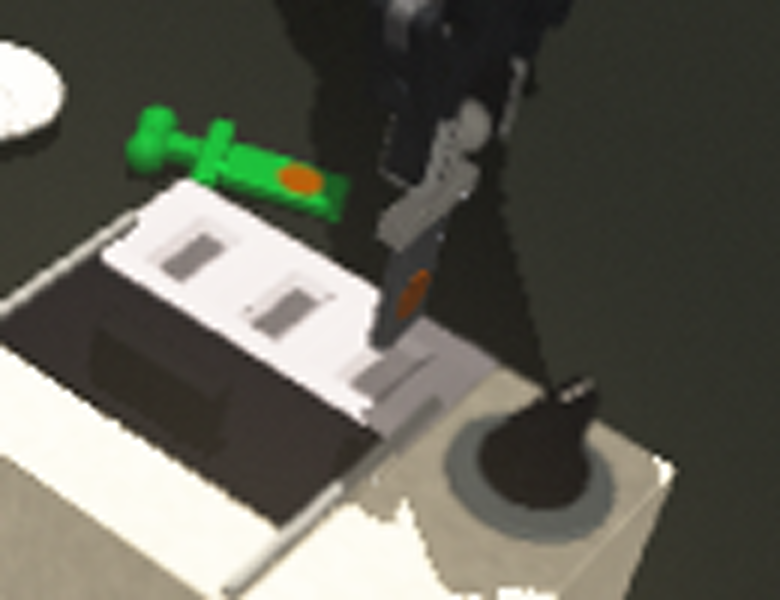

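Emit:
arm_command(linear=[[0.002,0,0],[0,0,0.01],[0,0,0.008],[0,0,0.006],[0,0,0.005],[0,0,0.004],[0,0,0]], delta_rot=[[0,0,0],[0,0,0],[0,0,0],[0,0,0],[0,0,0],[0,0,0],[0,0,0]], fingers=[0.4,0.4,0.4,0.4,0.4,0.4,0.4])

```text
clock: 21.82
position: [0.4856, 0.2921, 0.162]
tcp_rot: [2.432, 1.988, -0.001]
ft_force: [-0.2, 0.1, -1.2]
grip_width: 0.487
grasp_force: 61.0
```

Emit:
arm_command(linear=[[0,0,0.006],[0,0,0.006],[0,0,0]], delta_rot=[[0,0,0],[0,0,0],[0,0,0]], fingers=[0.4,0.4,0.4])

```text
clock: 22.2
position: [0.4853, 0.292, 0.1496]
tcp_rot: [2.432, 1.988, -0.002]
ft_force: [0.0, 1.1, -1.5]
grip_width: 0.482
grasp_force: 61.0
```

It entered the slot with no force. Continue down.

Emit:
arm_command(linear=[[0,0,0.008],[0,0,0.008],[0,0,0.008],[0,0,0.006],[0,0,0.004],[0,0,0]], delta_rot=[[0,0,0],[0,0,0],[0,0,0],[0,0,0],[0,0,0],[0,0,0]], fingers=[0.4,0.4,0.4,0.4,0.4,0.4])

```text
clock: 22.95
position: [0.4856, 0.2922, 0.116]
tcp_rot: [2.432, 1.988, -0.001]
ft_force: [0.4, -0.2, -1.2]
grip_width: 0.486
grasp_force: 61.0
```

Emit:
arm_command(linear=[[0,0,0.002],[0,0,0.001],[0,0,0]], delta_rot=[[0,0,0],[0,0,0],[0,0,0]], fingers=[0.4,0.4,0.4])

```text
clock: 23.32
position: [0.4857, 0.2923, 0.1133]
tcp_rot: [-2.432, -1.989, -0.0]
ft_force: [-0.4, -0.6, -1.4]
grip_width: 0.484
grasp_force: 61.0
```

Emit:
arm_command(linear=[[0,0,0.001],[0,0,0.001],[0,0,0]], delta_rot=[[0,0,0],[0,0,0],[0,0,0]], fingers=[0.4,0.4,0.4])

```text
clock: 23.7
position: [0.4859, 0.293, 0.1127]
tcp_rot: [-2.431, -1.988, -0.002]
ft_force: [-3.2, -0.5, 9.8]
grip_width: 0.487
grasp_force: 62.0
```

Emit:
arm_command(linear=[[0,0,0.001],[0,0,0.001],[0,0,0]], delta_rot=[[0,0,0],[0,0,0],[0,0,0]], fingers=[0.4,0.4,0.4])

```text
clock: 24.08
position: [0.4861, 0.294, 0.1123]
tcp_rot: [-2.43, -1.988, -0.005]
ft_force: [-9.1, -1.7, 23.1]
grip_width: 0.479
grasp_force: 63.1
```

Emit:
arm_command(linear=[[0,0,-0.002],[0,0,0],[0,0,0],[0,0,0],[0,0,0],[0,0,-0.01],[0,0,-0.03],[0,0,-0.04],[0,0,-0.04],[0,0,-0.02],[0,0,0]], delta_rot=[[0,0,0],[0,0,0],[0,0,0],[0,0,0],[0,0,0],[0,0,0],[0,0,0],[0,0,0],[0,0,0],[0,0,0],[0,0,0]], fingers=[0.47,0.5,0.53,0.58,0.6,0.6,0.6,0.6,0.6,0.65,0.65])

```text
clock: 25.45
position: [0.4865, 0.2926, 0.2535]
tcp_rot: [-2.432, -1.988, -0.006]
ft_force: [0.6, 0.4, -0.2]
grip_width: 0.654
grasp_force: 0.0
```

```bash
python3 - <<'E'
from h import *
print(pose()[0])
for n in('top','scene'):
    d=cam(n,'h3'+n+'.png')
    for x,y in((.42,-.038),(.556,-.299)):
        b=find_slide(d,x,y);print(n,np.round(b,3),np.degrees(b[3]))
h=np.radians(18)
plan([((.557,-.298,.25),h),((.557,-.298,.06),h)],0.65,ang=.12)
E
```

```text
[0.48654411 0.29262052 0.25349211]
top [ 2.917e+03  4.200e-01 -3.900e-02  3.718e+00  3.639e+03] 213.0
top [ 2.825e+03  5.540e-01 -3.010e-01  3.140e-01  3.725e+03] 18.0
scene [ 2.370e+03  4.240e-01 -3.400e-02  3.718e+00  3.639e+03] 213.0
scene [ 2.580e+03  5.580e-01 -2.970e-01  3.140e-01  3.725e+03] 18.0
{"linear": [[-0.047, 0.016, 0.0], [-0.045, 0.02, 0.0], [-0.044, 0.024, 0.0], [-0.041, 0.027, 0.0], [-0.039, 0.031, 0.0], [-0.035, 0.034, 0.0], [-0.032, 0.038, 0.0], [-0.029, 0.04, 0.0], [-0.025, 0.043, 0.0], [-0.022, 0.045, 0.0], [-0.017, 0.046, 0.0], [-0.014, 0.048, 0.001]], "delta_rot": [[0.0, 0.0, 0.09], [0.0, 0.0, 0.09], [0.0, 0.0, 0.09], [0.0, 0.0, 0.09], [0.0, 0.0, 0.09], [0.0, 0.0, 0.09], [0.0, 0.0, 0.09], [0.0, 0.0, 0.09], [0.0, 0.0, 0.08], [0.0, 0.0, 0.09], [0.0, 0.0, 0.08], [0.0, 0.0, 0.09]], "fingers": [0.65, 0.65, 0.65, 0.65, 0.65, 0.65, 0.65, 0.65, 0.65, 0.65, 0.65, 0.65]}
{"linear": [[0.0, 0.0, 0.047], [0.0, 0.0, 0.048], [0.0, 0.0, 0.047], [0.0, 0.0, 0.048]], "delta_rot": [[0.0, 0.0, 0.0], [0.0, 0.0, 0.0], [0.0, 0.0, 0.0], [0.0, 0.0, 0.0]], "fingers": [0.65, 0.65, 0.65, 0.65]}
```

Emit:
arm_command(linear=[[-0.047,0.016,0.0],[-0.045,0.02,0.0],[-0.044,0.024,0.0],[-0.041,0.027,0.0],[-0.039,0.031,0.0],[-0.035,0.034,0.0],[-0.032,0.038,0.0],[-0.029,0.04,0.0],[-0.025,0.043,0.0],[-0.022,0.045,0.0],[-0.017,0.046,0.0],[-0.014,0.048,0.001]], delta_rot=[[0.0,0.0,0.09],[0.0,0.0,0.09],[0.0,0.0,0.09],[0.0,0.0,0.09],[0.0,0.0,0.09],[0.0,0.0,0.09],[0.0,0.0,0.09],[0.0,0.0,0.09],[0.0,0.0,0.08],[0.0,0.0,0.09],[0.0,0.0,0.08],[0.0,0.0,0.09]], fingers=[0.65,0.65,0.65,0.65,0.65,0.65,0.65,0.65,0.65,0.65,0.65,0.65])

```text
clock: 27.05
position: [0.5571, -0.2992, 0.2491]
tcp_rot: [-3.104, -0.483, 0.002]
ft_force: [0.3, 0.6, 0.2]
grip_width: 0.654
grasp_force: 0.0
```

Emit:
arm_command(linear=[[0.0,0.0,0.047],[0.0,0.0,0.048],[0.0,0.0,0.047],[0.0,0.0,0.03],[0,0,0],[0,0,0],[0,0,0]], delta_rot=[[0.0,0.0,0.0],[0.0,0.0,0.0],[0.0,0.0,0.0],[0.0,0.0,0.0],[0,0,0],[0,0,0],[0,0,0]], fingers=[0.65,0.65,0.65,0.65,0.65,0.65,0.65])

```text
clock: 27.92
position: [0.5581, -0.2986, 0.0798]
tcp_rot: [3.103, 0.486, 0.003]
ft_force: [-0.2, 0.6, 0.2]
grip_width: 0.65
grasp_force: 0.0
```

```bash
python3 - <<'E'
from h import *
p,r=pose();print(p,r.as_rotvec(),np.degrees(r.as_euler('xyz')),ctrl.get_obs()['joints'].round(2))
plan([((.557,-.298,.03),np.radians(18)),((.557,-.298,-.001),np.radians(18))],0.65,step=.03)
d=cam('scene');b=find_slide(d,.557,-.298);print(b)
E
```

```text
[ 0.55805716 -0.29856325  0.07983831] [3.10270988e+00 4.85998534e-01 2.97163340e-03] [ 1.79923819e+02 -9.78177791e-02  1.78046480e+01] [-0.15  0.51  0.75  1.71 -0.39  1.08 -0.54]
{"linear": [[0.0, 0.0, 0.025], [-0.001, -0.001, 0.025], [0.0, 0.0, 0.015], [0.0, 0.0, 0.016]], "delta_rot": [[0.0, 0.0, 0.0], [0.0, 0.0, 0.0], [0.0, 0.0, 0.0], [0.0, 0.0, 0.0]], "fingers": [0.65, 0.65, 0.65, 0.65]}
(2574.0, 0.558, -0.297, np.float64(0.3141592653589793), np.float32(3725.0))
```

Emit:
arm_command(linear=[[0,-0.001,0.025],[0,0,0.025],[0,0,0.015],[0,0,0.012],[0,0,0.004],[0,0,0]], delta_rot=[[0,0,0],[0,0,0],[0,0,0],[0,0,0],[0,0,0],[0,0,0]], fingers=[0.65,0.65,0.65,0.65,0.65,0.65])

```text
clock: 28.72
position: [0.5571, -0.2974, -0.0024]
tcp_rot: [3.104, 0.486, 0.0]
ft_force: [-0.6, -0.0, 0.1]
grip_width: 0.647
grasp_force: 0.0
```

Emit:
arm_command(linear=[[0,0,0],[0,0,0],[0,0,0],[0,0,0],[0,0,0]], delta_rot=[[0,0,0],[0,0,0],[0,0,0],[0,0,0],[0,0,0]], fingers=[0.4,0.4,0.4,0.4,0.4])

```text
clock: 29.35
position: [0.5578, -0.2977, -0.0014]
tcp_rot: [3.103, 0.486, 0.003]
ft_force: [-0.8, 0.8, 6.3]
grip_width: 0.488
grasp_force: 62.5
```

Emit:
arm_command(linear=[[0,0,-0.01],[0,0,-0.02],[0,0,-0.03],[0,0,-0.04],[0,0,-0.04],[0,0,-0.02],[0,0,0],[0,0,0],[0,0,0],[0,0,0],[0,0,0],[0,0,0]], delta_rot=[[0,0,0],[0,0,0],[0,0,0],[0,0,0],[0,0,0],[0,0,0],[0,0,0],[0,0,0],[0,0,0],[0,0,0],[0,0,0],[0,0,0]], fingers=[0.4,0.4,0.4,0.4,0.4,0.4,0.4,0.49,0.5,0.505,0.508,0.51])

```text
clock: 30.85
position: [0.5569, -0.2972, 0.1572]
tcp_rot: [3.104, 0.486, -0.0]
ft_force: [0.9, -0.2, -1.6]
grip_width: 0.511
grasp_force: 13.4
```

Emit:
arm_command(linear=[[0,0,0],[0,0,0],[0,0,0],[0,0,0],[0,0,0],[0,0,0]], delta_rot=[[0,0,0],[0,0,0],[0,0,0],[0,0,0],[0,0,0],[0,0,0]], fingers=[0.512,0.512,0.514,0.514,0.515,0.515])

```text
clock: 31.6
position: [0.557, -0.2972, 0.1573]
tcp_rot: [3.104, 0.486, -0.0]
ft_force: [0.2, -0.5, -1.7]
grip_width: 0.516
grasp_force: 7.3
```

Emit:
arm_command(linear=[[0,0,0],[0,0,0],[0.006,0,0],[-0.006,0,0],[0.006,0,0],[-0.006,0,0],[0,0,0],[0,0,0],[0,0,0],[0,0,0]], delta_rot=[[0,0,0],[0,0,0],[0,0,0],[0,0,0],[0,0,0],[0,0,0],[0,0,0],[0,0,0],[0,0,0],[0,0,0]], fingers=[0.516,0.517,0.517,0.517,0.517,0.517,0.517,0.517,0.517,0.517])

```text
clock: 32.85
position: [0.5571, -0.2971, 0.1573]
tcp_rot: [3.104, 0.486, 0.0]
ft_force: [-0.6, -0.3, -1.5]
grip_width: 0.516
grasp_force: 5.3
```

Emit:
arm_command(linear=[[0,0,0],[0,0,0],[0,0,0],[0,0,-0.03],[0,0,-0.03],[0,0,-0.03]], delta_rot=[[0,0,0],[0,0,0],[0,0,0],[0,0,0],[0,0,0],[0,0,0]], fingers=[0.51,0.49,0.4,0.4,0.4,0.4])

```text
clock: 33.6
position: [0.5569, -0.2971, 0.2483]
tcp_rot: [3.104, 0.486, -0.0]
ft_force: [0.3, -0.1, -1.7]
grip_width: 0.485
grasp_force: 60.9
```

```bash
python3 - <<'E'
from h import *
hang('h4',.0115)
h=np.radians(78.8)
p=plan([((.4754,.2432,.25),h,.04),((.4754,.2432,.196),h)],0.4,step=.03,ang=.1)
E
```

```text
g [ 0.5569 -0.2971  0.2598] 0.485 60.9
scene tip [170.3 138.3] grip [166.  106.6] [(np.int32(34), np.float64(169.9), np.float64(130.6))]
top tip [340.7 170.7] grip [348.6 165.2] [(np.int32(7981), np.float64(356.3), np.float64(196.5)), (np.int32(16), np.float64(357.5), np.float64(133.8))]
{"linear": [[0.006, -0.039, 0.0], [0.009, -0.038, 0.0], [0.012, -0.037, 0.0], [0.015, -0.036, 0.0], [0.018, -0.035, 0.0], [0.02, -0.033, 0.0], [0.023, -0.032, 0.0], [0.025, -0.03, 0.0], [0.027, -0.028, 0.0], [0.03, -0.026, 0.0], [0.031, -0.024, 0.0], [0.033, -0.021, 0.0]], "delta_rot": [[0.0, 0.0, -0.08], [0.0, 0.0, -0.08], [0.0, 0.0, -0.08], [0.0, 0.0, -0.07], [0.0, 0.0, -0.08], [0.0, 0.0, -0.07], [0.0, 0.0, -0.08], [0.0, 0.0, -0.07], [0.0, 0.0, -0.08], [0.0, 0.0, -0.07], [0.0, 0.0, -0.08], [0.0, 0.0, -0.07]], "fingers": [0.4, 0.4, 0.4, 0.4, 0.4, 0.4, 0.4, 0.4, 0.4, 0.4, 0.4, 0.4]}
{"linear": [[0.034, -0.019, 0.0], [0.036, -0.015, -0.001], [0.0, 0.0, 0.027], [0.0, 0.0, 0.027]], "delta_rot": [[0.0, 0.0, -0.08], [0.01, 0.0, -0.07], [0.0, 0.0, 0.0], [0.0, 0.0, 0.0]], "fingers": [0.4, 0.4, 0.4, 0.4]}
```

Emit:
arm_command(linear=[[0.006,-0.039,0.0],[0.009,-0.038,0.0],[0.012,-0.037,0.0],[0.015,-0.036,0.0],[0.018,-0.035,0.0],[0.02,-0.033,0.0],[0.023,-0.032,0.0],[0.025,-0.03,0.0],[0.027,-0.028,0.0],[0.03,-0.026,0.0],[0.031,-0.024,0.0],[0.033,-0.021,0.0]], delta_rot=[[0.0,0.0,-0.08],[0.0,0.0,-0.08],[0.0,0.0,-0.08],[0.0,0.0,-0.07],[0.0,0.0,-0.08],[0.0,0.0,-0.07],[0.0,0.0,-0.08],[0.0,0.0,-0.07],[0.0,0.0,-0.08],[0.0,0.0,-0.07],[0.0,0.0,-0.08],[0.0,0.0,-0.07]], fingers=[0.4,0.4,0.4,0.4,0.4,0.4,0.4,0.4,0.4,0.4,0.4,0.4])

```text
clock: 35.2
position: [0.4848, 0.1684, 0.2468]
tcp_rot: [-2.572, -1.804, 0.001]
ft_force: [0.3, 0.5, -1.1]
grip_width: 0.487
grasp_force: 61.1
```

Emit:
arm_command(linear=[[0.034,-0.019,0.0],[0.036,-0.015,0.0],[0.0,0.0,0.027],[0.0,0.0,0.027],[0,0,0],[0,0,0]], delta_rot=[[0.0,0.0,-0.08],[0.0,0.0,-0.07],[0.0,0.0,0.0],[0.0,0.0,0.0],[0,0,0],[0,0,0]], fingers=[0.4,0.4,0.4,0.4,0.4,0.4])

```text
clock: 35.95
position: [0.4748, 0.2449, 0.1942]
tcp_rot: [2.431, 1.989, 0.001]
ft_force: [0.6, 0.3, -1.2]
grip_width: 0.482
grasp_force: 61.1
```

```bash
python3 - <<'E'
from h import *
hang('h5',.0105)
p,r=pose();print(p,np.degrees(r.as_euler('xyz')),'tool delta',r.inv().apply(np.array([.476,.2434,p[2]])-p))
E
```

```text
g [0.4748 0.2449 0.2047] 0.482 61.1
scene tip [351.4 209.9] grip [359.  177.8] [(np.int32(636), np.float64(321.8), np.float64(140.4)), (np.int32(17), np.float64(350.9), np.float64(201.8))]
top tip [171.6 201.2] grip [165.1 198.4] [(np.int32(7424), np.float64(156.9), np.float64(246.6)), (np.int32(16), np.float64(194.1), np.float64(254.2))]
[0.47496851 0.24479341 0.19461563] [ 1.79928880e+02 -7.88027168e-02  7.85550019e+01] tool delta [-1.16102653e-03  1.28746663e-03  1.26524295e-09]
```

```bash
python3 - <<'E'
import cv2
a=cv2.imread('pics/h5scene.png')[150:250,300:430];cv2.imwrite('pics/c7.png',cv2.resize(a,None,fx=6,fy=6,interpolation=2))
E
```

```text
(no output)
```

View pics/c7.png

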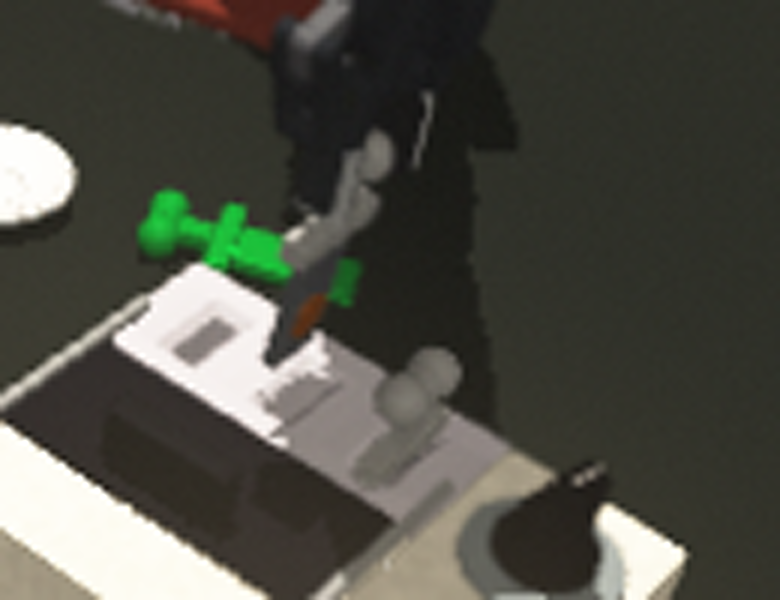

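The first slide is seated at (420,380). The second has tilted about 6° in transport, so I'll slacken again above the slot, shake and regrip.

Emit:
arm_command(linear=[[0,0,-0.015],[0,0,0],[0,0,0],[0,0,0],[0,0,0],[0,0,0],[0,0,0],[0,0,0]], delta_rot=[[0,0,0],[0,0,0],[0,0,0],[0,0,0],[0,0,0],[0,0,0],[0,0,0],[0,0,0]], fingers=[0.4,0.49,0.505,0.51,0.512,0.514,0.515,0.515])

```text
clock: 37.05
position: [0.4743, 0.2442, 0.2083]
tcp_rot: [2.432, 1.989, -0.0]
ft_force: [-0.9, 0.5, -1.0]
grip_width: 0.518
grasp_force: 7.2
```

Emit:
arm_command(linear=[[0,0,0],[0,0,0],[0.005,0,0],[-0.005,0,0],[0.005,0,0],[-0.005,0,0],[0,0,0],[0,0,0],[0,0,0],[0,0,0],[0,0,0],[0,0,0]], delta_rot=[[0,0,0],[0,0,0],[0,0,0],[0,0,0],[0,0,0],[0,0,0],[0,0,0],[0,0,0],[0,0,0],[0,0,0],[0,0,0],[0,0,0]], fingers=[0.516,0.517,0.517,0.517,0.517,0.517,0.517,0.517,0.517,0.517,0.517,0.517])

```text
clock: 38.55
position: [0.4743, 0.2442, 0.2083]
tcp_rot: [2.432, 1.989, -0.0]
ft_force: [0.1, 0.3, -2.1]
grip_width: 0.519
grasp_force: 5.3
```

Emit:
arm_command(linear=[[0,0,0],[0,0,0],[0,0,0],[0,0,0],[-0.001,0.001,0.01],[0,0,0.005],[0,0,0],[0,0,0]], delta_rot=[[0,0,0],[0,0,0],[0,0,0],[0,0,0],[0,0,0],[0,0,0],[0,0,0],[0,0,0]], fingers=[0.51,0.49,0.4,0.4,0.4,0.4,0.4,0.4])

```text
clock: 39.55
position: [0.4751, 0.2431, 0.1933]
tcp_rot: [2.432, 1.988, -0.0]
ft_force: [0.8, -0.2, -1.6]
grip_width: 0.486
grasp_force: 60.7
```

```bash
python3 - <<'E'
from h import *
hang('h6',.0105)
p,r=pose();print(p,np.degrees(r.as_euler('xyz')),'tool delta',r.inv().apply(np.array([.476,.2434,p[2]])-p))
E
```

```text
g [0.4751 0.2431 0.2038] 0.486 60.7
scene tip [350.6 210. ] grip [358.1 177.9] [(np.int32(20), np.float64(352.2), np.float64(203.6))]
top tip [172.2 201.1] grip [165.8 198.3] [(np.int32(7412), np.float64(157.5), np.float64(246.2)), (np.int32(22), np.float64(193.5), np.float64(254.7))]
[0.47520777 0.24312542 0.19353432] [ 1.79988073e+02 -1.24451131e-02  7.85398562e+01] tool delta [4.26506043e-04 7.21878587e-04 2.42916500e-07]
```

Emit:
arm_command(linear=[[0.001,0.001,0],[0,0,0.01],[0,0,0.006],[0,0,0.004],[0,0,0.004],[0,0,0.004],[0,0,0]], delta_rot=[[0,0,0],[0,0,0],[0,0,0],[0,0,0],[0,0,0],[0,0,0],[0,0,0]], fingers=[0.4,0.4,0.4,0.4,0.4,0.4,0.4])

```text
clock: 40.52
position: [0.4778, 0.248, 0.1711]
tcp_rot: [-2.428, -1.989, -0.015]
ft_force: [-11.0, 3.2, 39.6]
grip_width: 0.486
grasp_force: 64.2
```

Emit:
arm_command(linear=[[0,0,0.005],[0,0,0.005],[0,0,0.005],[0,0,0]], delta_rot=[[0,0,0],[0,0,0],[0,0,0],[0,0,0]], fingers=[0.4,0.4,0.4,0.4])

```text
clock: 41.02
position: [0.4756, 0.2434, 0.1492]
tcp_rot: [-2.432, -1.988, 0.003]
ft_force: [-0.1, -0.4, -1.4]
grip_width: 0.482
grasp_force: 64.3
```

It caught the rim, then slid in and is now force-free. Continue down.

Emit:
arm_command(linear=[[0,0,0.006],[0,0,0.006],[0,0,0.006],[0,0,0.006],[0,0,0.005],[0,0,0]], delta_rot=[[0,0,0],[0,0,0],[0,0,0],[0,0,0],[0,0,0],[0,0,0]], fingers=[0.4,0.4,0.4,0.4,0.4,0.4])

```text
clock: 41.78
position: [0.476, 0.2437, 0.1208]
tcp_rot: [2.432, 1.989, -0.001]
ft_force: [-0.3, 1.0, -1.8]
grip_width: 0.484
grasp_force: 64.2
```

Emit:
arm_command(linear=[[0,0,0.003],[0,0,0.003],[0,0,0.001],[0,0,0]], delta_rot=[[0,0,0],[0,0,0],[0,0,0],[0,0,0]], fingers=[0.4,0.4,0.4,0.4])

```text
clock: 42.28
position: [0.4762, 0.2438, 0.1143]
tcp_rot: [2.432, 1.989, -0.0]
ft_force: [-0.2, 0.1, -0.7]
grip_width: 0.485
grasp_force: 64.2
```

Emit:
arm_command(linear=[[0,0,0.001],[0,0,0.001],[0,0,0]], delta_rot=[[0,0,0],[0,0,0],[0,0,0]], fingers=[0.4,0.4,0.4])

```text
clock: 42.65
position: [0.4763, 0.2438, 0.1123]
tcp_rot: [2.432, 1.989, -0.0]
ft_force: [0.4, 1.0, -1.1]
grip_width: 0.49
grasp_force: 64.2
```

Emit:
arm_command(linear=[[0,0,0.001],[0,0,0.001],[0,0,0]], delta_rot=[[0,0,0],[0,0,0],[0,0,0]], fingers=[0.4,0.4,0.4])

```text
clock: 43.02
position: [0.4764, 0.2441, 0.1118]
tcp_rot: [-2.432, -1.988, -0.001]
ft_force: [-5.8, -1.5, 13.6]
grip_width: 0.484
grasp_force: 65.7
```

Emit:
arm_command(linear=[[0,0,-0.002],[0,0,0],[0,0,0],[0,0,0],[0,0,0],[0,0,-0.01],[0,0,-0.03],[0,0,-0.04],[0,0,-0.04],[0,0,-0.02],[0,0,0]], delta_rot=[[0,0,0],[0,0,0],[0,0,0],[0,0,0],[0,0,0],[0,0,0],[0,0,0],[0,0,0],[0,0,0],[0,0,0],[0,0,0]], fingers=[0.47,0.5,0.53,0.58,0.6,0.6,0.6,0.6,0.6,0.65,0.65])

```text
clock: 44.4
position: [0.4771, 0.2442, 0.2545]
tcp_rot: [2.432, 1.988, 0.006]
ft_force: [0.5, -0.2, -0.6]
grip_width: 0.65
grasp_force: 0.0
```

```bash
python3 - <<'E'
from h import *
print(pose()[0])
for n in('top','scene'):
    d=cam(n,'h7'+n+'.png')
    b=find_slide(d,.422,-.036);print(n,np.round(b,3),np.degrees(b[3]))
h=np.radians(33)
plan([((.45,-.036,.24),h),((.4225,-.036,.08),h)],0.65,ang=.1,step=.045)
E
```

```text
[0.47709877 0.24421383 0.25445524]
top [ 2.911e+03  4.200e-01 -3.900e-02  3.718e+00  3.639e+03] 213.0
scene [ 2.363e+03  4.240e-01 -3.400e-02  3.718e+00  3.639e+03] 213.0
{"linear": [[-0.035, 0.004, 0.002], [-0.034, 0.007, 0.001], [-0.034, 0.011, 0.002], [-0.032, 0.014, 0.001], [-0.031, 0.017, 0.002], [-0.029, 0.02, 0.001], [-0.027, 0.023, 0.002], [-0.024, 0.025, 0.001], [-0.006, -0.004, 0.04], [-0.006, -0.004, 0.04], [-0.005, -0.004, 0.04], [-0.006, -0.003, 0.04]], "delta_rot": [[0.0, 0.0, 0.1], [0.0, 0.0, 0.1], [0.0, 0.0, 0.1], [0.0, 0.0, 0.1], [0.0, 0.0, 0.1], [0.0, 0.0, 0.1], [0.0, 0.0, 0.1], [0.0, 0.0, 0.09], [0.0, 0.0, 0.0], [0.0, 0.0, 0.0], [0.0, 0.0, 0.0], [0.0, 0.0, 0.0]], "fingers": [0.65, 0.65, 0.65, 0.65, 0.65, 0.65, 0.65, 0.65, 0.65, 0.65, 0.65, 0.65]}
```

Emit:
arm_command(linear=[[-0.035,0.004,0.002],[-0.034,0.007,0.001],[-0.034,0.011,0.002],[-0.032,0.014,0.001],[-0.031,0.017,0.002],[-0.029,0.02,0.001],[-0.027,0.023,0.002],[-0.024,0.025,0.001],[-0.006,-0.004,0.04],[-0.006,-0.004,0.04],[-0.005,-0.004,0.04],[-0.006,-0.003,0.04]], delta_rot=[[0.0,0.0,0.1],[0.0,0.0,0.1],[0.0,0.0,0.1],[0.0,0.0,0.1],[0.0,0.0,0.1],[0.0,0.0,0.1],[0.0,0.0,0.1],[0.0,0.0,0.09],[0.0,0.0,0.0],[0.0,0.0,0.0],[0.0,0.0,0.0],[0.0,0.0,0.0]], fingers=[0.65,0.65,0.65,0.65,0.65,0.65,0.65,0.65,0.65,0.65,0.65,0.65])

```text
clock: 46.0
position: [0.4224, -0.0372, 0.0791]
tcp_rot: [3.011, 0.896, 0.001]
ft_force: [0.3, 0.9, -0.3]
grip_width: 0.649
grasp_force: 0.0
```

Emit:
arm_command(linear=[[0,0,0],[0,0,0],[0,0,0]], delta_rot=[[0,0,0],[0,0,0],[0,0,0]], fingers=[0.65,0.65,0.65])

```text
clock: 46.38
position: [0.4242, -0.0364, 0.0819]
tcp_rot: [3.01, 0.899, 0.004]
ft_force: [-0.3, 1.0, 1.1]
grip_width: 0.648
grasp_force: 0.0
```

```bash
python3 - <<'E'
from h import *
p,r=pose();print(p,np.degrees(r.as_euler('xyz')),ctrl.get_obs()['joints'].round(2))
d=cam('scene');b=find_slide(d,.422,-.036);print(b)
plan([((.423,-.036,.04),np.radians(33)),((.423,-.036,-.001),np.radians(33))],.65,step=.025)
E
```

```text
[ 0.42422672 -0.03635048  0.08187417] [ 1.79943496e+02 -1.41698708e-01  3.32609283e+01] [-0.65 -0.    0.64  2.19  0.    0.96 -1.  ]
(1530.0, 0.418, -0.038000000000000006, np.float64(3.717551306747922), np.float32(3639.0))
{"linear": [[0.0, 0.0, 0.021], [-0.001, -0.001, 0.021], [0.0, 0.0, 0.02], [0.0, 0.0, 0.021]], "delta_rot": [[0.0, 0.0, 0.0], [0.0, 0.0, 0.0], [0.0, 0.0, 0.0], [0.0, 0.0, 0.0]], "fingers": [0.65, 0.65, 0.65, 0.65]}
```

Emit:
arm_command(linear=[[-0.001,-0.001,0.021],[0,0,0.021],[0,0,0.02],[0,0,0.017],[0,0,0.004],[0,0,0]], delta_rot=[[0,0,0],[0,0,0],[0,0,0],[0,0,0],[0,0,0],[0,0,0]], fingers=[0.65,0.65,0.65,0.65,0.65,0.65])

```text
clock: 47.18
position: [0.4219, -0.0361, -0.0021]
tcp_rot: [3.01, 0.899, 0.001]
ft_force: [0.4, -0.7, 0.0]
grip_width: 0.65
grasp_force: 0.0
```

Emit:
arm_command(linear=[[0,0,0],[0,0,0],[0,0,0],[0,0,0],[0,0,0]], delta_rot=[[0,0,0],[0,0,0],[0,0,0],[0,0,0],[0,0,0]], fingers=[0.4,0.4,0.4,0.4,0.4])

```text
clock: 47.8
position: [0.4226, -0.0359, -0.0015]
tcp_rot: [-3.01, -0.899, -0.004]
ft_force: [-0.5, -1.3, 6.8]
grip_width: 0.489
grasp_force: 60.1
```

Emit:
arm_command(linear=[[0,0,-0.01],[0,0,-0.02],[0.008,0.005,-0.03],[0.012,0.008,-0.04],[0.012,0.008,-0.04],[0.01,0.006,-0.02],[0,0,0],[0,0,0],[0,0,0],[0,0,0],[0,0,0],[0,0,0]], delta_rot=[[0,0,0],[0,0,0],[0,0,0],[0,0,0],[0,0,0],[0,0,0],[0,0,0],[0,0,0],[0,0,0],[0,0,0],[0,0,0],[0,0,0]], fingers=[0.4,0.4,0.4,0.4,0.4,0.4,0.4,0.49,0.5,0.505,0.508,0.51])

```text
clock: 49.3
position: [0.4712, -0.0356, 0.1572]
tcp_rot: [3.01, 0.899, -0.0]
ft_force: [0.5, -0.1, -1.5]
grip_width: 0.511
grasp_force: 13.4
```

Emit:
arm_command(linear=[[0,0,0],[0,0,0],[0,0,0],[0,0,0],[0,0,0],[0,0,0]], delta_rot=[[0,0,0],[0,0,0],[0,0,0],[0,0,0],[0,0,0],[0,0,0]], fingers=[0.512,0.512,0.514,0.514,0.515,0.515])

```text
clock: 50.05
position: [0.4714, -0.0356, 0.1574]
tcp_rot: [3.01, 0.9, 0.0]
ft_force: [-0.1, -0.1, -1.1]
grip_width: 0.513
grasp_force: 7.3
```

Emit:
arm_command(linear=[[0,0,0],[0,0,0],[0.005,0,0],[-0.005,0,0],[0,0,0],[0,0,0],[0,0,0],[0,0,0],[0,0,-0.02],[0,0,-0.03],[0,0,-0.03],[0,0,-0.01]], delta_rot=[[0,0,0],[0,0,0],[0,0,0],[0,0,0],[0,0,0],[0,0,0],[0,0,0],[0,0,0],[0,0,0],[0,0,0],[0,0,0],[0,0,0]], fingers=[0.516,0.517,0.517,0.517,0.517,0.517,0.49,0.4,0.4,0.4,0.4,0.4])

```text
clock: 51.55
position: [0.4721, -0.0356, 0.2488]
tcp_rot: [3.01, 0.899, 0.004]
ft_force: [-0.4, -0.6, -1.4]
grip_width: 0.484
grasp_force: 60.9
```

```bash
python3 - <<'E'
from h import *
h=np.radians(78.8);print(ctrl.get_obs()['grasp_force'])
p=plan([((.4668,.1947,.245),h),((.4668,.1947,.21),h,.02)],0.4,step=.03,ang=.1)
E
```

```text
60.88024020195007
{"linear": [[0.015, -0.024, 0.0], [0.018, -0.023, 0.001], [0.02, -0.021, 0.0], [0.022, -0.019, 0.001], [0.023, -0.017, 0.0], [0.025, -0.014, 0.001], [0.026, -0.011, 0.0], [0.028, -0.009, 0.001], [0.0, 0.0, 0.017], [0.0, 0.0, 0.018]], "delta_rot": [[0.0, 0.0, -0.1], [0.0, 0.0, -0.1], [0.0, 0.0, -0.1], [0.0, 0.0, -0.1], [0.0, 0.0, -0.1], [0.0, 0.0, -0.1], [0.0, 0.0, -0.1], [0.0, 0.0, -0.09], [0.0, 0.0, 0.0], [0.0, 0.0, 0.0]], "fingers": [0.4, 0.4, 0.4, 0.4, 0.4, 0.4, 0.4, 0.4, 0.4, 0.4]}
```

Emit:
arm_command(linear=[[0.015,-0.024,0.0],[0.018,-0.023,0.001],[0.02,-0.021,0.0],[0.022,-0.019,0.001],[0.023,-0.017,0.0],[0.025,-0.014,0.001],[0.026,-0.011,0.0],[0.028,-0.009,0.001],[0.0,0.0,0.017],[0.0,0.0,0.018],[0,0,0],[0,0,0]], delta_rot=[[0.0,0.0,-0.1],[0.0,0.0,-0.1],[0.0,0.0,-0.1],[0.0,0.0,-0.1],[0.0,0.0,-0.1],[0.0,0.0,-0.1],[0.0,0.0,-0.1],[0.0,0.0,-0.09],[0.0,0.0,0.0],[0.0,0.0,0.0],[0,0,0],[0,0,0]], fingers=[0.4,0.4,0.4,0.4,0.4,0.4,0.4,0.4,0.4,0.4,0.4,0.4])

```text
clock: 53.05
position: [0.4664, 0.1941, 0.2085]
tcp_rot: [2.434, 1.987, 0.0]
ft_force: [-0.0, 0.9, -0.3]
grip_width: 0.483
grasp_force: 60.9
```

Emit:
arm_command(linear=[[0,0,0],[0,0,0],[0,0,0],[0,0,0],[0,0,0],[0,0,0],[0,0,0],[0,0,0]], delta_rot=[[0,0,0],[0,0,0],[0,0,0],[0,0,0],[0,0,0],[0,0,0],[0,0,0],[0,0,0]], fingers=[0.48,0.49,0.505,0.51,0.512,0.514,0.516,0.517])

```text
clock: 54.05
position: [0.4662, 0.1948, 0.2083]
tcp_rot: [2.432, 1.989, -0.0]
ft_force: [0.5, -0.6, -0.8]
grip_width: 0.518
grasp_force: 5.3
```

Emit:
arm_command(linear=[[0.005,0,0],[-0.005,0,0],[0.003,0,0],[-0.003,0,0],[0.002,0,0],[-0.002,0,0],[0,0,0],[0,0,0],[0,0,0],[0,0,0],[0,0,0],[0,0,0]], delta_rot=[[0,0,0],[0,0,0],[0,0,0],[0,0,0],[0,0,0],[0,0,0],[0,0,0],[0,0,0],[0,0,0],[0,0,0],[0,0,0],[0,0,0]], fingers=[0.5175,0.5175,0.5175,0.5175,0.5175,0.5175,0.5175,0.5175,0.51,0.49,0.4,0.4])

```text
clock: 55.55
position: [0.4662, 0.1948, 0.2083]
tcp_rot: [2.432, 1.989, -0.0]
ft_force: [0.6, -0.1, -2.5]
grip_width: 0.485
grasp_force: 60.7
```

```bash
python3 - <<'E'
from h import *
hang('h8',.0105)
p,r=pose();print(p,np.degrees(r.as_euler('xyz')),'tool delta',r.inv().apply(np.array([.4668,.1947,p[2]])-p))
E
```

```text
g [0.4662 0.1948 0.2188] 0.485 60.7
scene tip [335.8 196.4] grip [342.1 163.9] [(np.int32(423), np.float64(313.4), np.float64(136.2)), (np.int32(165), np.float64(367.1), np.float64(139.6)), (np.int32(23), np.float64(337.9), np.float64(189.9)), (np.int32(22), np.float64(351.5), np.float64(193.5))]
top tip [186.3 203.3] grip [180.9 200.6] [(np.int32(7970), np.float64(179.1), np.float64(254.2))]
[0.46619988 0.19481441 0.2083483 ] [1.79997862e+02 6.50581291e-04 7.85398786e+01] tool delta [7.10569138e-06 6.10891871e-04 2.27140032e-08]
```

Emit:
arm_command(linear=[[0.001,0.001,0.01],[0,0,0.01],[0,0,0.008],[0,0,0.004],[0,0,0.004],[0,0,0.004],[0,0,0]], delta_rot=[[0,0,0],[0,0,0],[0,0,0],[0,0,0],[0,0,0],[0,0,0],[0,0,0]], fingers=[0.4,0.4,0.4,0.4,0.4,0.4,0.4])

```text
clock: 56.52
position: [0.4686, 0.198, 0.1721]
tcp_rot: [-2.43, -1.988, -0.009]
ft_force: [-7.8, 0.9, 29.2]
grip_width: 0.487
grasp_force: 63.2
```

Emit:
arm_command(linear=[[0,0,0.004],[0,0,0.004],[0,0,0]], delta_rot=[[0,0,0],[0,0,0],[0,0,0]], fingers=[0.4,0.4,0.4])

```text
clock: 56.9
position: [0.4683, 0.1964, 0.1619]
tcp_rot: [2.432, 1.989, 0.006]
ft_force: [-0.2, -0.1, -2.4]
grip_width: 0.485
grasp_force: 65.0
```

Emit:
arm_command(linear=[[0,0,0.006],[0,0,0.006],[0,0,0.006],[0,0,0.006],[0,0,0.006],[0,0,0.006],[0,0,0.006],[0,0,0.004],[0,0,0]], delta_rot=[[0,0,0],[0,0,0],[0,0,0],[0,0,0],[0,0,0],[0,0,0],[0,0,0],[0,0,0],[0,0,0]], fingers=[0.4,0.4,0.4,0.4,0.4,0.4,0.4,0.4,0.4])

```text
clock: 58.02
position: [0.4672, 0.1955, 0.114]
tcp_rot: [2.432, 1.989, -0.001]
ft_force: [0.6, -0.4, -0.9]
grip_width: 0.484
grasp_force: 65.0
```

Emit:
arm_command(linear=[[0,0,0.001],[0,0,0.001],[0,0,0]], delta_rot=[[0,0,0],[0,0,0],[0,0,0]], fingers=[0.4,0.4,0.4])

```text
clock: 58.4
position: [0.4673, 0.1956, 0.1123]
tcp_rot: [-2.432, -1.988, -0.0]
ft_force: [0.5, -0.7, -1.6]
grip_width: 0.481
grasp_force: 65.0
```

Emit:
arm_command(linear=[[0,0,0.001],[0,0,0.001],[0,0,0]], delta_rot=[[0,0,0],[0,0,0],[0,0,0]], fingers=[0.4,0.4,0.4])

```text
clock: 58.78
position: [0.4676, 0.1964, 0.1117]
tcp_rot: [-2.431, -1.988, -0.002]
ft_force: [-6.1, -0.6, 14.1]
grip_width: 0.484
grasp_force: 66.5
```

Emit:
arm_command(linear=[[0,0,0.001],[0,0,0]], delta_rot=[[0,0,0],[0,0,0]], fingers=[0.4,0.4])

```text
clock: 59.02
position: [0.4678, 0.1969, 0.1116]
tcp_rot: [-2.431, -1.988, -0.004]
ft_force: [-9.4, -1.0, 21.2]
grip_width: 0.481
grasp_force: 67.2
```

Emit:
arm_command(linear=[[0,0,-0.003],[0,0,0],[0,0,0],[0,0,0],[0,0,0],[0,0,-0.01],[0,0,-0.03],[0,0,-0.04],[0,0,-0.04],[-0.05,0,0],[-0.05,0,0],[-0.05,0,0]], delta_rot=[[0,0,0],[0,0,0],[0,0,0],[0,0,0],[0,0,0],[0,0,0],[0,0,0],[0,0,0],[0,0,0],[0,0,0],[0,0,0],[0,0,0]], fingers=[0.47,0.5,0.53,0.58,0.6,0.6,0.6,0.6,0.6,0.6,0.6,0.6])

```text
clock: 60.52
position: [0.4373, 0.047, 0.2331]
tcp_rot: [2.432, 1.988, 0.002]
ft_force: [0.2, 0.1, 0.3]
grip_width: 0.597
grasp_force: 0.0
```

```bash
python3 - <<'E'
from h import *
print(pose()[0],ctrl.get_obs()['joints'].round(2))
d=cam('scene','h9s.png');t=cam('top','h9t.png')
a=cv2.resize(d['img'][150:240,310:430,::-1],None,fx=5,fy=5,interpolation=2)
P=plane(t,.105,.40,.62,.13,.43,.0006)[::-1,::-1,::-1];P=cv2.resize(P,(600,440))
b=np.zeros((440,800,3),np.uint8)
cv2.imwrite('pics/c9.png',np.vstack([a[:300,:],P[:300]])) if 0 else cv2.imwrite('pics/c9.png',np.hstack([a[:440,:380],P[:,:420]]))
for q in((.512,.36,.115),): print(w2p(d,q),w2p(t,q))
E
```

```text
[0.43731868 0.04698111 0.23312771] [-0.8  -0.15  0.54  1.96  0.08  1.31 -0.48]
(np.float64(390.9292849766639), np.float64(233.81100815011766)) (np.float64(135.8005242306133), np.float64(190.03327480688253))
```

View pics/c9.png

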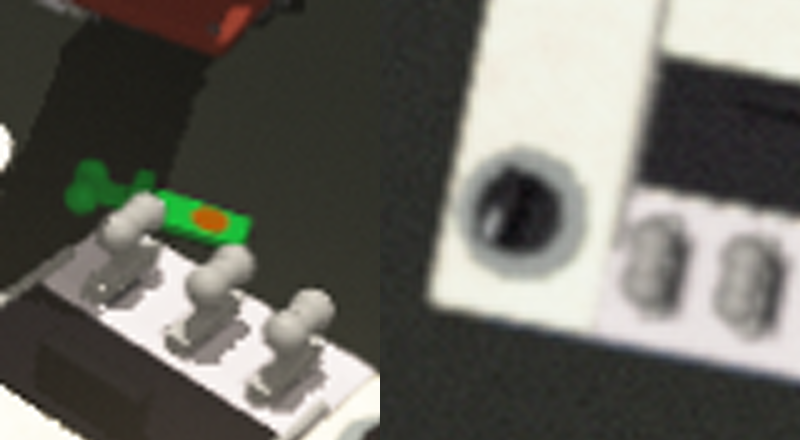

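All three slides are seated. One last composite of the knob from both cameras, rectified at the likely height of the bar top.

```bash
python3 - <<'E'
from h import *
d=cam('scene');t=cam('top');L=[]
for c in(t,d):
  for z in(.107,.135):
    P=plane(c,z,.463,.563,.31,.41,.00025)[::-1,::-1,::-1]
    P=np.clip(P.astype(float)**.6*255**.4,0,255).astype('u1')
    P=cv2.resize(P,(290,290))
    for i in range(1,10): cv2.line(P,(29*i,0),(29*i,5),(0,0,255));cv2.line(P,(0,29*i),(5,29*i),(0,0,255))
    L.append(P)
cv2.imwrite('pics/k.png',np.vstack([np.hstack(L[:2]),np.hstack(L[2:])]))
E
```

```text
(no output)
```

View pics/k.png

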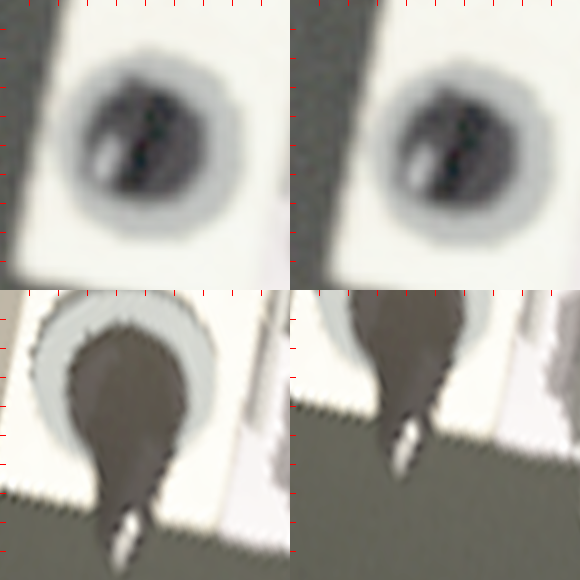

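The top panels show the disc centred near (146,142). The bar's bright line runs from about (98,175) to (115,135), which puts the bar at a heading of about -20° with its top near z = 0.135. Move over the knob.

```bash
python3 - <<'E'
from h import *
h=np.radians(160)
p=plan([((.5147,.362,.235),h),((.5147,.362,.16),h)],0.4,ang=.12,step=.045)
E
```

```text
{"linear": [[0.027, 0.001, 0.0], [0.027, 0.004, 0.0], [0.026, 0.007, 0.0], [0.025, 0.011, 0.0], [0.023, 0.013, 0.0], [0.022, 0.016, 0.0], [0.019, 0.019, 0.0], [0.017, 0.021, 0.0], [0.015, 0.022, 0.0], [0.012, 0.024, 0.0], [0.009, 0.025, -0.001], [0.005, 0.027, 0.0]], "delta_rot": [[0.0, 0.0, -0.12], [0.0, 0.0, -0.12], [0.0, 0.0, -0.12], [0.0, 0.0, -0.12], [0.0, 0.0, -0.12], [0.0, 0.0, -0.12], [0.0, 0.0, -0.12], [0.0, 0.0, -0.12], [0.0, 0.0, -0.12], [0.0, 0.0, -0.11], [0.0, 0.0, -0.12], [0.0, 0.0, -0.11]], "fingers": [0.4, 0.4, 0.4, 0.4, 0.4, 0.4, 0.4, 0.4, 0.4, 0.4, 0.4, 0.4]}
{"linear": [[0.0, 0.0, 0.037], [0.0, -0.001, 0.038]], "delta_rot": [[0.0, 0.0, 0.0], [0.0, 0.0, 0.0]], "fingers": [0.4, 0.4]}
```

Emit:
arm_command(linear=[[0.027,0.001,0.0],[0.027,0.004,0.0],[0.026,0.007,0.0],[0.025,0.011,0.0],[0.023,0.013,0.0],[0.022,0.016,0.0],[0.019,0.019,0.0],[0.017,0.021,0.0],[0.015,0.022,0.0],[0.012,0.024,0.0],[0.009,0.025,-0.001],[0.005,0.027,0.0]], delta_rot=[[0.0,0.0,-0.12],[0.0,0.0,-0.12],[0.0,0.0,-0.12],[0.0,0.0,-0.12],[0.0,0.0,-0.12],[0.0,0.0,-0.12],[0.0,0.0,-0.12],[0.0,0.0,-0.12],[0.0,0.0,-0.12],[0.0,0.0,-0.11],[0.0,0.0,-0.12],[0.0,0.0,-0.11]], fingers=[0.4,0.4,0.4,0.4,0.4,0.4,0.4,0.4,0.4,0.4,0.4,0.4])

```text
clock: 62.22
position: [0.5136, 0.3657, 0.233]
tcp_rot: [-0.539, -3.094, 0.0]
ft_force: [0.1, -0.7, 0.3]
grip_width: 0.401
grasp_force: 0.0
```

Emit:
arm_command(linear=[[0.0,0.0,0.037],[0.0,-0.001,0.033],[0,0,0],[0,0,0]], delta_rot=[[0,0,0],[0,0,0],[0,0,0],[0,0,0]], fingers=[0.4,0.4,0.4,0.4])

```text
clock: 62.72
position: [0.5141, 0.3631, 0.1645]
tcp_rot: [0.547, 3.093, 0.002]
ft_force: [0.7, 0.4, 0.2]
grip_width: 0.396
grasp_force: 0.0
```

```bash
python3 - <<'E'
from h import *
p,r=pose();print(p,np.degrees(r.as_euler('xyz')),ctrl.get_obs()['joints'].round(2),'delta',r.inv().apply(np.array([.5147,.362,.115])-p))
E
```

```text
[0.51412413 0.36310199 0.16452419] [1.79938462e+02 2.28644372e-02 1.59951965e+02] [-0.97  0.34  0.35  1.62 -0.12  1.2   0.63] delta [-0.00089898 -0.00089099  0.04952362]
```

Emit:
arm_command(linear=[[-0.001,-0.001,0.01],[0,0,0.01],[0,0,0.006],[0,0,0.005],[0,0,0]], delta_rot=[[0,0,0],[0,0,0],[0,0,0],[0,0,0],[0,0,0]], fingers=[0.4,0.4,0.4,0.4,0.4])

```text
clock: 63.35
position: [0.5143, 0.3605, 0.1319]
tcp_rot: [-0.548, -3.093, 0.001]
ft_force: [0.6, -0.6, -0.1]
grip_width: 0.399
grasp_force: 0.0
```

Emit:
arm_command(linear=[[0,0,0.005],[0,0,0.005],[0,0,0.003],[0,0,0]], delta_rot=[[0,0,0],[0,0,0],[0,0,0],[0,0,0]], fingers=[0.4,0.4,0.4,0.4])

```text
clock: 63.85
position: [0.5144, 0.3605, 0.119]
tcp_rot: [-0.548, -3.093, 0.001]
ft_force: [-0.1, 1.1, 0.4]
grip_width: 0.4
grasp_force: 0.0
```

Emit:
arm_command(linear=[[0,0,0],[0,0,0],[0,0,0],[0,0,0]], delta_rot=[[0,0,0],[0,0,0],[0,0,0],[0,0,0]], fingers=[0.3,0.2,0.15,0.15])

```text
clock: 64.35
position: [0.5151, 0.3622, 0.1198]
tcp_rot: [0.547, 3.092, 0.004]
ft_force: [2.9, 5.0, -1.6]
grip_width: 0.156
grasp_force: 22.0
```

Emit:
arm_command(linear=[[0,0,0],[0,0,0],[0,0,0],[0,0,0]], delta_rot=[[0,0,0],[0,0,0],[0,0,0],[0,0,0]], fingers=[0.05,0.05,0.05,0.05])

```text
clock: 64.85
position: [0.5151, 0.3621, 0.12]
tcp_rot: [0.547, 3.092, 0.004]
ft_force: [1.7, 3.8, -0.8]
grip_width: 0.139
grasp_force: 59.1
```

```bash
python3 - <<'E'
from h import *
o=ctrl.get_obs();print(o['position'],o['ft_force'],o['wrist_torque'],o['grip_width'],o['grasp_force'],np.degrees(pose()[1].as_euler('xyz')))
E
```

```text
[0.51505757 0.36214904 0.11998816] [ 1.66523813  3.76641459 -0.7677081 ] [ 0.9241396  -0.52054815 -0.05146286] 0.1394999278293936 59.147071838378906 [1.79834872e+02 4.86918687e-02 1.59938804e+02]
```

Emit:
arm_command(linear=[[0,0.001,0],[0,0,0],[0,0,0],[0,0,0],[0,0,0],[0,0,0]], delta_rot=[[0,0,0.05],[0,0,0.1],[0,0,0.1],[0,0,0.1],[0,0,0.1],[0,0,0]], fingers=[0.05,0.05,0.05,0.05,0.05,0.05])

```text
clock: 65.6
position: [0.5146, 0.3614, 0.1199]
tcp_rot: [-1.226, -2.892, 0.001]
ft_force: [-4.1, -1.5, 6.5]
grip_width: 0.142
grasp_force: 59.9
```

```bash
python3 - <<'E'
from h import *
o=ctrl.get_obs();print(o['position'],o['ft_force'],o['wrist_torque'],o['grip_width'],np.degrees(pose()[1].as_euler('xyz')),o['joints'].round(2))
E
```

```text
[0.51455439 0.36142079 0.11991298] [-4.11391296 -1.45406892  6.50941964] [-0.48645591  0.81810477 -0.10052183] 0.14239119569240133 [-1.79963728e+02 -1.87832678e-02  1.34032082e+02] [-1.02  0.39  0.43  1.67 -0.17  1.12  0.22]
```

Emit:
arm_command(linear=[[0,0,0],[0,0,0],[0,0,0],[0,0,0],[0,0,0],[0,0,0],[0,0,0],[0,0,0],[0,0,0],[0,0,0],[0,0,0],[0,0,0]], delta_rot=[[0,0,0.12],[0,0,0.12],[0,0,0.12],[0,0,0.12],[0,0,0.12],[0,0,0.12],[0,0,0.12],[0,0,0.12],[0,0,0.12],[0,0,0.12],[0,0,0.12],[0,0,0]], fingers=[0.05,0.05,0.05,0.05,0.05,0.05,0.05,0.05,0.05,0.05,0.05,0.05])

```text
clock: 67.1
position: [0.5118, 0.3614, 0.1199]
tcp_rot: [-2.74, -1.532, 0.009]
ft_force: [-15.9, -5.2, 16.7]
grip_width: 0.142
grasp_force: 61.2
```

```bash
python3 - <<'E'
from h import *
o=ctrl.get_obs();print(o['position'],o['ft_force'],o['wrist_torque'],o['grip_width'],np.degrees(pose()[1].as_euler('xyz')),o['joints'].round(2))
E
```

```text
[0.51181257 0.36138376 0.11985031] [-15.88015663  -5.22614551  16.72109195] [-1.16048582  3.65190044 -0.05592065] 0.14179098178998484 [-179.71659527    0.23783944   58.43656977] [-1.21  0.43  0.68  1.68 -0.3   1.14 -1.  ]
```

Emit:
arm_command(linear=[[0,0,0],[0,0,0],[0,0,0],[0,0,-0.02],[0,0,-0.025],[0,0,0],[0,0,0],[0,0,0],[0,0,0],[0,0,0],[0,0,0],[0,0,0]], delta_rot=[[0,0,0],[0,0,0],[0,0,0],[0,0,0],[0,0,0],[0,0,-0.157],[0,0,-0.157],[0,0,-0.157],[0,0,-0.157],[0,0,-0.157],[0,0,-0.157],[0,0,-0.157]], fingers=[0.3,0.4,0.4,0.4,0.4,0.4,0.4,0.4,0.4,0.4,0.4,0.4])

```text
clock: 68.6
position: [0.5155, 0.3615, 0.1659]
tcp_rot: [1.529, 2.743, 0.002]
ft_force: [-0.9, 0.2, -0.9]
grip_width: 0.397
grasp_force: 0.0
```

Emit:
arm_command(linear=[[0,0,0],[0,0,0],[0,0,0],[0,0,0],[0,0,0],[0,0,0],[0,0,0],[0,0,0],[0,0,0],[0,0,0],[0,0,0],[0,0,0]], delta_rot=[[0,0,-0.157],[0,0,-0.157],[0,0,-0.157],[0,0,-0.157],[0,0,-0.157],[0,0,-0.157],[0,0,-0.157],[0,0,-0.157],[0,0,-0.157],[0,0,-0.157],[0,0,-0.157],[0,0,-0.157]], fingers=[0.4,0.4,0.4,0.4,0.4,0.4,0.4,0.4,0.4,0.4,0.4,0.4])

```text
clock: 70.1
position: [0.5156, 0.3615, 0.1659]
tcp_rot: [-1.318, 2.85, -0.0]
ft_force: [0.1, 0.1, -0.2]
grip_width: 0.399
grasp_force: 0.0
```

Emit:
arm_command(linear=[[0,0,0],[0,0,0],[0,0,0]], delta_rot=[[0,0,-0.157],[0,0,0],[0,0,0]], fingers=[0.4,0.4,0.4])

```text
clock: 70.47
position: [0.5153, 0.3615, 0.165]
tcp_rot: [-1.527, 2.745, -0.0]
ft_force: [-0.4, -0.3, -0.1]
grip_width: 0.402
grasp_force: 0.0
```

```bash
python3 - <<'E'
from h import *
o=ctrl.get_obs();p,r=pose();print(p,o['ft_force'],np.degrees(r.as_euler('xyz')),o['joints'].round(2))
print(r.inv().apply(np.array([.5105,.3612,.119])-p), 'turn', 238.4-np.degrees(r.as_euler('xyz'))[2])
E
```

```text
[0.51526129 0.36148562 0.16504981] [-0.43942775 -0.26137802 -0.13939102] [-1.79971743e+02  3.56533692e-02 -1.21826840e+02] [-0.82  0.33  0.17  1.61 -0.06  1.2   1.95]
[0.00278222 0.0039175  0.04604616] turn 360.2268401612587
```

Emit:
arm_command(linear=[[0.003,0.004,0.02],[0,0,0.015],[0,0,0.006],[0,0,0.005],[0,0,0],[0,0,0],[0,0,0],[0,0,0],[0,0,0]], delta_rot=[[0,0,0],[0,0,0],[0,0,0],[0,0,0],[0,0,0],[0,0,0],[0,0,0],[0,0,0],[0,0,0]], fingers=[0.4,0.4,0.4,0.4,0.4,0.3,0.2,0.05,0.05])

```text
clock: 71.6
position: [0.5109, 0.3607, 0.1191]
tcp_rot: [-1.531, 2.742, -0.001]
ft_force: [4.0, -3.0, 5.0]
grip_width: 0.139
grasp_force: 60.7
```

Emit:
arm_command(linear=[[0,0,0],[0,0,0],[0,0,0]], delta_rot=[[0,0,0],[0,0,0],[0,0,0]], fingers=[0.05,0.05,0.05])

```text
clock: 71.97
position: [0.5109, 0.3608, 0.119]
tcp_rot: [-1.531, 2.742, -0.001]
ft_force: [2.8, -3.7, 5.8]
grip_width: 0.141
grasp_force: 60.9
```

Emit:
arm_command(linear=[[0,0,0],[0,0,0],[0,0,0],[0,0,0],[0,0,0],[0,0,0],[0,0,0],[0,0,0],[0,0,0],[0,0,0],[0,0,0]], delta_rot=[[0,0,0.06],[0,0,0.12],[0,0,0.12],[0,0,0.12],[0,0,0.12],[0,0,0.12],[0,0,0.12],[0,0,0.12],[0,0,0.12],[0,0,0.12],[0,0,0]], fingers=[0.05,0.05,0.05,0.05,0.05,0.05,0.05,0.05,0.05,0.05,0.05])

```text
clock: 73.35
position: [0.5096, 0.3637, 0.1191]
tcp_rot: [0.187, 3.135, 0.005]
ft_force: [1.6, 4.7, 3.3]
grip_width: 0.141
grasp_force: 60.7
```

```bash
python3 - <<'E'
from h import *
o=ctrl.get_obs();p,r=pose();print(p,o['ft_force'],o['wrist_torque'],o['grip_width'],np.degrees(r.as_euler('xyz')),o['joints'].round(2))
E
```

```text
[0.50960818 0.36372051 0.11906231] [1.57684883 4.71111868 3.33639903] [ 1.32091684 -0.25998119 -0.07978082] 0.14119431158520032 [1.79801775e+02 3.34581375e-02 1.73191110e+02] [-0.97  0.37  0.35  1.68 -0.14  1.11  0.87]
```

Emit:
arm_command(linear=[[0,0,0],[0,0,0],[0,0,0],[0,0,0],[0,0,0],[0,0,0],[0,0,0],[0,0,0]], delta_rot=[[0,0,0.09],[0,0,0.09],[0,0,0.09],[0,0,0.09],[0,0,0.09],[0,0,0.09],[0,0,0.06],[0,0,0]], fingers=[0.05,0.05,0.05,0.05,0.05,0.05,0.05,0.05])

```text
clock: 74.35
position: [0.5102, 0.365, 0.1191]
tcp_rot: [1.098, 2.942, 0.009]
ft_force: [5.4, 10.0, -0.6]
grip_width: 0.141
grasp_force: 65.6
```

```bash
python3 - <<'E'
from h import *
o=ctrl.get_obs();p,r=pose();print(p,o['ft_force'],o['wrist_torque'],o['grip_width'],np.degrees(r.as_euler('xyz')),o['joints'].round(2))
E
```

```text
[0.51019373 0.36504303 0.11914276] [ 5.36008008 10.02793835 -0.62248192] [ 2.16227665 -1.30043221  1.30744155] 0.14119785933588816 [ 1.79681087e+02 -3.84555668e-02  1.39053212e+02] [-1.05  0.39  0.46  1.68 -0.19  1.11  0.31]
```

Emit:
arm_command(linear=[[0,0,0],[0,0,0],[0,0,0]], delta_rot=[[0,0,0.05],[0,0,0.03],[0,0,0]], fingers=[0.05,0.05,0.05])

```text
clock: 74.72
position: [0.5102, 0.3651, 0.1192]
tcp_rot: [1.212, 2.897, 0.008]
ft_force: [5.3, 9.9, 0.4]
grip_width: 0.144
grasp_force: 89.0
```

```bash
python3 - <<'E'
from h import *
o=ctrl.get_obs();p,r=pose();print(p,o['ft_force'],o['wrist_torque'],o['grip_width'],np.degrees(r.as_euler('xyz')),o['joints'].round(2))
E
```

```text
[0.51016037 0.36506191 0.11919943] [5.27857605 9.94029606 0.40374945] [ 2.0148976  -1.33125857  2.25614526] 0.144283166500032 [ 1.79694185e+02 -3.78646568e-02  1.34591856e+02] [-1.07  0.39  0.47  1.68 -0.19  1.11  0.24]
```

The knob is at its stop. Release and retreat.

Emit:
arm_command(linear=[[0,0,0],[0,0,0],[0,0,0],[0,0,0],[0,0,-0.015],[0,0,-0.03],[0,0,-0.04],[0,0,-0.04],[0,0,0],[0,0,0]], delta_rot=[[0,0,-0.03],[0,0,0],[0,0,0],[0,0,0],[0,0,0],[0,0,0],[0,0,0],[0,0,0],[0,0,0],[0,0,0]], fingers=[0.05,0.2,0.35,0.4,0.4,0.4,0.4,0.4,0.4,0.4])

```text
clock: 75.97
position: [0.5098, 0.3608, 0.2435]
tcp_rot: [-1.181, -2.911, -0.0]
ft_force: [-0.5, -0.7, -1.2]
grip_width: 0.397
grasp_force: 0.0
```

```bash
python3 - <<'E'
from h import *
o=ctrl.get_obs();print(o['position'],o['ft_force'])
a=cv2.imread('pics/h9s.png')[:,:,::-1].astype(int);d=cam('scene');b=d['img'].astype(int)
# change of the slides / shutter between the earlier seated view and now, at each grip
for s in((.4866,.2925),(.4764,.2435),(.467,.195),(.567,.222)):
    u,v=map(int,w2p(d,(*s,.12)));print(s,abs(a-b)[v-8:v+9,u-8:u+9].mean().round(1))
# knob bar mark: bright pixels on top plane
P=plane(d,.135,.463,.563,.31,.41,.0005)
E
```

```text
[0.50980019 0.36083848 0.24347281] [-0.46529799 -0.66439225 -1.18957445]
(0.4866, 0.2925) 2.5
(0.4764, 0.2435) 1.6
(0.467, 0.195) 18.4
(0.567, 0.222) 2.3
```

```bash
python3 - <<'E'
from h import *
a=cv2.cvtColor(cv2.imread('pics/h9s.png'),cv2.COLOR_BGR2GRAY).astype('f4');d=cam('scene','e.png');b=cv2.cvtColor(d['img'],cv2.COLOR_RGB2GRAY).astype('f4')
for s in((.4866,.2925),(.4764,.2435),(.467,.195)):
    u,v=map(int,w2p(d,(*s,.115)));t=a[v-11:v+12,u-9:u+10]
    r=cv2.matchTemplate(b[v-16:v+17,u-14:u+15],t,cv2.TM_CCOEFF_NORMED);_,m,_,l=cv2.minMaxLoc(r);print(m,l,'mean ratio',b[v-8:v+9,u-8:u+9].mean()/a[v-8:v+9,u-8:u+9].mean())
u,v=map(int,w2p(d,(.467,.195,.115)))
print(a[v-14:v+15:2,u-12:u+13:2].astype(int));print(b[v-14:v+15:2,u-12:u+13:2].astype(int))
E
```

```text
0.997384786605835 (5, 5) mean ratio 1.0032294
0.9998844861984253 (5, 5) mean ratio 1.010752
0.826483964920044 (5, 5) mean ratio 1.1383619
[[ 35  49  69  73  43  35  34  33  30  32  32  51  50]
 [ 35  58  63  69  56  34  34  57  64  38  40  51  51]
 [ 48  70  73  65  68  64  55  68  66  38  50  51  50]
 [ 63  76  80  68  70  68  72 181 197 139 125 115  88]
 [ 48  71  73  44  46  71 181 199 195 181 123 127 127]
 [ 37  41  38  38 105 198 195 189 166 142 122 128 128]
 [ 38  37  38  64 165 191 187 148 107  94  77  87 126]
 [ 38  39  81 102 136 153 146 115 201  53  37  43  59]
 [ 76 125 134 126  95 106 102 100 124 126 171  55  53]
 [ 98 132 133 132 125  93  95  98 105 146 242 231  86]
 [130 132 132 130 104  97  99  99 105 182 243 242 242]
 [132 131 118 105 102 108  99  88 114 134 242 242 182]
 [136 134  99 124 102 103  62 100 134 183 242 242 130]
 [137 135 113  98  96  63 116 135 241 242 241 241 174]
 [ 38  69 136 151 131 132 134 239 242 241 241 241 236]]
[[ 54  84 128 125  67  55  54  50  47  53  52  51  52]
 [ 55 108 112 112  71  54  53 110 126  56  52  51  52]
 [ 81 127 128 107 128 122 104 128 120  64  54  53  52]
 [ 82 108 110  88  83 100 119 188 200 158 125 116  91]
 [ 49  75  76  46  46  71 184 202 196 182 126 128 128]
 [ 39  42  41  45 173 200 197 191 168 143 124 129 130]
 [ 57  56  54  98 175 193 188 150 109  96  80  90 127]
 [ 57  56 165 164 138 157 149 119 205  54  39  45  60]
 [155 238 243 236  96 108 104 102 125 129 175  56  55]
 [137 241 242 242 234  96  98 100 107 148 244 232  86]
 [238 242 242 238 125  99 100 101 107 182 244 243 242]
 [242 241 230 106 105 110 101  89 116 137 243 243 185]
 [244 242 108 181 104 104  65 100 135 183 243 243 132]
 [244 242 114 100  98  65 119 137 242 243 242 242 176]
 [ 51 136 243 225 132 134 136 241 242 242 241 242 238]]
```

The difference at the third slide is only a shadow; its geometry has not changed. Hand the job in.

```bash
python3 -c "
from cell import ctrl
print(ctrl.job_done())"
```

```text
the job is handed in; nothing more can be done
None
```

I pushed the shutter to its stop, seated all three slides in their own slots down to the shoulder, turned the clamp knob to its stop and handed the job in; the judge returned no verdict, and slides two and three touched the slot rim (40 N and 29 N) before sliding in.

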